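Find the clamp bar that fits the lever arch file

TASK

The drawings in the sloping desk file have lost their clamp bar. Lift the file's lever so that the arches spring open, try the three spare bars until you find the one whose two holes drop over the file's posts, lay it flat on the drawings, edges up, and press the lever down until it stays shut. Leave the two bars that do not fit flat on the table, edges up as they are now, and do not push the eraser, the tape roll or the paint jar about.

Things in the scene. Friction and masses are not known exactly. Their poses are not given: they have to be found in the camera images.
- stand: Fixed wooden desk stand with a deck 270 mm wide, rising away from the robot at 30 degrees. Origin at table height straight below the middle between the file's posts; x points level in the uphill direction, y left, z up. The deck reaches 150 mm downhill and 92 mm uphill of the posts along the slope; its edges are about 12 and 140 mm above the table.
- seat (a point): Midway between the two posts, on top of the filed drawing boards (rigid pack 210 mm wide, from 12 mm uphill of the posts to 130 mm downhill). z stands square to the slope (30 deg from vertical, leaning to the robot), x points up the slope, y left along the line of posts. Posts: fixed, 7 mm thick, at y = +40 and -40 mm, along z, slightly tapered tips at z = 35 mm. The shut arches end on the tips.
- lever (a joint): Lever of the arch mechanism: 0 = down, arches shut; 1.35 rad = fully up, arches open. It is over-centre sprung: below about 0.25 rad it is drawn down and stays shut, beyond that it springs up by itself to 1.35 and stays there. Moving its thumb piece takes about 2 to 10 N.
- lever_pivot (a point): The lever's pivot, at x = 42, y = -58, z = 14.5 mm of seat's frame; same axes as seat. The lever turns about this x axis: at 0 it points to -y (right), and it lifts towards +z. The two arches (y = +40, -40 mm) turn about a line along y at x = 42 mm; opened they swing up the slope, tips then about 50 mm above the seat and 65 mm uphill of it.
- thumb (a point): Centre of the lever's thumb piece, a steel block 24 mm wide (along the pivot axis x), 24 mm long and 8 mm thick, the lever's far end. With the lever at 0 it lies 74 mm to -y and 10 mm to +z of the pivot, about 30 mm clear above the deck; its frame turns with the lever (the same axes as seat at lever 0).
- bar_p: Spare clamp bar, dark steel channel: 160 mm long (x), 44 wide over its upturned edges (y), edges 14 high, 3 thick; floor 4 thick with two 13 mm holes on the long centre line, equally far from the centre. 160 g. Origin: centre of underside. The three bars differ only in hole spacing, by about 14 mm; which one fits is not told: look or try. A wrong bar stops on the post tips.
- bar_q: Second spare clamp bar, as bar_p but with another hole spacing.
- bar_r: Third spare clamp bar, as bar_p but with another hole spacing.
- eraser: White eraser, 60 x 28 x 16 mm. Origin at the centre of its underside. Bystander.
- tape: Roll of paper tape, 90 mm across, 24 mm high. Origin at the centre of its underside. Bystander.
- paint_jar: Glass jar, 60 mm across, 75 mm high. Origin at the centre of its underside. Bystander.
There are look-alikes about, which are no part of the job. Leave any pink look-alike of the bar_q alone.

How it is judged:
By the outcome, as a careful person would: the job done as asked, in the order asked, and still so for the second after the job is handed in, with the robot touching nothing.
It also fails if it takes over 72 s, if anything falls off the work surface, if the arm or the gripper's body presses on something with over 40 N, if the wrist force passes 120 N, or if a joint passes its speed limit or range.

ROBOT

A 7-joint arm with a two-finger parallel gripper is mounted at the origin on the work surface. World frame = base frame: x ahead of the robot, y to its left, z up, the work surface at z = 0. Lengths are in m, angles in rad, forces in N, time in s.
With the tool pointing down it reaches from about 0.4 to 0.85 m from the base axis. Payload 4.5 kg.
Tool frame: the origin (TCP) lies between the finger pads; the fingertips stand 25 mm ahead of it and the grasp point (between the pads) lies 6 mm ahead of it (r.tips_ahead is the distance from the TCP to the fingertips, in m); z points along the fingers, y is the direction in which the jaws open and shut (so a half turn about z gives the same grasp; the last joint's range is limited). The gripper opens to 88 mm and grips with 3 to 60 N. Pads are 18 mm wide; open, the fingers measure 123 mm over their backs; the gripper's body (75 mm by 187 mm) begins 45 mm behind the grasp point.
Start: joints at [1.293, 0.689, -0.195, 1.565, 0.157, 0.902, -0.215], TCP at [0.192, -0.595, 0.264] pointing down, gripper open.
Joint ranges: [-3.01, 3.01], [-0.46, 2.08], [-1.47, 1.51], [0.13, 2.56], [-1, 4.14], [0.04, 2.09], [-2.66, 2.66]. Speed limits (rad/s): [2.57, 2.57, 3.14, 3.14, 3.14, 3.14, 3.14].

INTERFACE

Orientations are given as a unit quaternion [x, y, z, w].
In Python, from plant import r, imaging gives the robot as it stands.
- The arm moves only by the tool send_rows, never from a script. Its argument "moves" is one flat list of numbers, 6 for each row, row after row: the shift along the tool's x, y, z in m, then the turn, a rotation vector about the tool's x, y, z in degrees. A call has exactly 5 rows; each row is the pose to reach, as a shift and turn from the pose measured when the call began, along the tool's axes at that moment; what a row does not reach only later rows make up. A row lasts 1/12 s, in which the tool goes at most 41.7 mm and 7.16 degrees, less where a joint would pass 70% of its speed; a pose out of reach is approached as far as the arm can. A call with a gripper value outside its range is refused whole. "claw" is the closure, from -1 (fully open) to 1 (shut), so that 0 is half open, set as the call begins (left out, the last holds). The fingers move at their own pace and stop on an object; "grip_force" is the grip in N (left out, the last holds). Time passes only in rows, so rows that repeat a pose let the fingers close, or fill a call up. It gives the time, the measured TCP pose, the force and the opening at its end, in the units of the state.
- r.get_state(): the state, without advancing time (a new reading comes with each control period).
- imaging.snapshot(name): name is "scene" or "top"; returns a dict with "image" (400x640x3 uint8, red, green, blue), "depth" (400x640 float32, m along the optical axis (not along the pixel's ray), 0 where there is no reading), "mtx" (3x3 intrinsics, pixels), "D" ([k1, k2, p1, p2, k3] as OpenCV has them; the pictures are not rectified), "rvec" (rotation vector, rad) and "tvec" (3), from world to camera coordinates, as OpenCV has them. Camera axes: x right, y down, z forward; pixel columns grow to the right and rows downward; lengths in m; the calibration is good to about 2 mm. A picture is of the moment at which its call begins.
- r.finish_job(): hands the job in, once; it reports no verdict.
Trained networks look in a picture, given as the dict that the camera call returned (one of the last four; its "shot" number tells which), for a name from the list of things; names that differ only in an ending like _2 or _b are one class to them, and where a whole thing is asked for, a point or a joint stands for the part that bears it (a point fixed in the world has none). Each returns a list of dicts, best first, with "score" (0 to 1); they miss things now and then, are a little off and sometimes report something else, mostly with a low value. They report only what shows in the picture. A call takes as long as a camera call. They do not tell look-alikes from the thing itself.
- imaging.look_for(query, picture): "box" ([centre column, centre row, width, height] as shares, 0 to 1, of the picture: columns of its width, rows of its height, round what is visible of it).
- imaging.silhouettes(query, picture): "pixels" (400x640 bool, what is visible of it) and "box" ([centre column, centre row, width, height] as shares, 0 to 1, of the picture: columns of its width, rows of its height, round what is visible of it).
- imaging.pinpoint(query, picture): "point" ([column, row] as shares, 0 to 1, of the picture: columns of its width, rows of its height: a listed point, or the origin of a listed thing).
The state is a dict: "clock": time; "q": joint angles; "qd": joint speeds; "joint_torque": joint torques, N m; "tool_pos": TCP position; "eef_rot": TCP orientation; "contact_force": force on the tool from outside, world axes, zero at the start; "moment": the same for the moment, N m; "opening": opening from 0.0 (shut) to 1.0 (fully open).
Only numpy, scipy, OpenCV 4.12 (cv2) and the standard library are available. Lean on these libraries where they do the work, as an engineer would, in place of code of your own. Each camera call takes 0.05 s, during which the arm holds its last target.

## Working session

There is one attempt and no reset: what is moved stays moved. The work goes in short steps, Python scripts to look and compute and a tool call to move; the robot and the scene stay as the last step left them, time stands still between calls to the robot, and variables do not carry over. Pictures are saved under pics/ and viewed, and the job is handed in when it is done.

Besides the shell and the picture viewer there is one more tool, called after "Emit:" as name(argument=value, ...) on one line, values as JSON. send_rows: Moves the arm, as the interface text tells. Its arguments: {"type":"object","properties":{"moves":{"type":"array"},"claw":{"type":"number"},"grip_force":{"type":"number"}},"required":["moves"]}

```bash
ls; mkdir -p pics
python3 - <<'E'
from plant import r, imaging
import cv2,pickle
for n in("scene","top"):
    s=imaging.snapshot(n); pickle.dump(s,open(n+"0.pkl","wb"))
    cv2.imwrite(f"pics/{n}0.png",cv2.resize(s["image"][:,:,::-1],(800,500)))
    for q in["stand","seat","lever","thumb","lever_pivot","bar_p","bar_q","bar_r","eraser","tape","paint_jar"]:
        for f in(imaging.look_for,imaging.pinpoint):
            try:
                for d in f(q,s)[:4]:
                    k="box" if "box" in d else "point"
                    print(n,q,k,[round(v*m) for v,m in zip(d[k],(640,400,640,400))],round(d["score"],2))
            except Exception as e: print(n,q,e)
print(r.get_state())
E
```

```text
pics
scene stand box [260, 249, 132, 94] 0.65
scene stand box [219, 219, 35, 17] 0.24
scene stand point [260, 255] 0.96
scene seat box [259, 234, 132, 69] 0.58
scene seat point [261, 229] 0.63
scene lever it knows: bar, eraser, lever_pivot, paint_jar, seat, stand, tape, thumb
scene thumb box [220, 219, 32, 19] 0.46
scene thumb point [206, 213] 0.6
scene lever_pivot box [260, 236, 134, 72] 0.87
scene lever_pivot point [233, 224] 0.57
scene bar_p box [396, 295, 64, 19] 0.92
scene bar_p box [181, 209, 54, 23] 0.91
scene bar_p box [402, 249, 58, 22] 0.64
scene bar_p box [216, 214, 32, 14] 0.36
scene bar_p point [183, 206] 0.88
scene bar_p point [218, 165] 0.84
scene bar_p point [402, 250] 0.82
scene bar_p point [393, 298] 0.74
scene bar_q box [396, 295, 64, 19] 0.92
scene bar_q box [181, 209, 54, 23] 0.91
scene bar_q box [402, 249, 58, 22] 0.64
scene bar_q box [216, 214, 32, 14] 0.36
scene bar_q point [183, 206] 0.88
scene bar_q point [218, 165] 0.84
scene bar_q point [402, 250] 0.82
scene bar_q point [393, 298] 0.74
scene bar_r box [396, 295, 64, 19] 0.92
scene bar_r box [181, 209, 54, 
[... 2353 characters left out ...]
, 151] 0.35
{'clock': 2.2, 'q': array([ 1.29278469,  0.68909787, -0.19462665,  1.5653118 ,  0.15732599,
        0.90249312, -0.21507214]), 'qd': array([-0.00132138,  0.00095351, -0.00057924,  0.00015293, -0.0005242 ,
       -0.00068315,  0.00056749]), 'joint_torque': array([ 2.15343807e-04, -5.27484190e+01, -1.26707654e+00, -1.53743166e+01,
       -5.19300462e-02, -7.02324523e-04,  1.47665406e-05]), 'tool_pos': array([ 0.19177718, -0.59486892,  0.26374157]), 'eef_rot': array([9.87864425e-01, 1.55318631e-01, 1.03035353e-05, 3.77552582e-05]), 'contact_force': array([ 1.04572438,  0.34124781, -0.64618744]), 'moment': array([-0.07486329, -0.00317725,  0.02312285]), 'opening': 0.9977554822900254}
```

View pics/scene0.png

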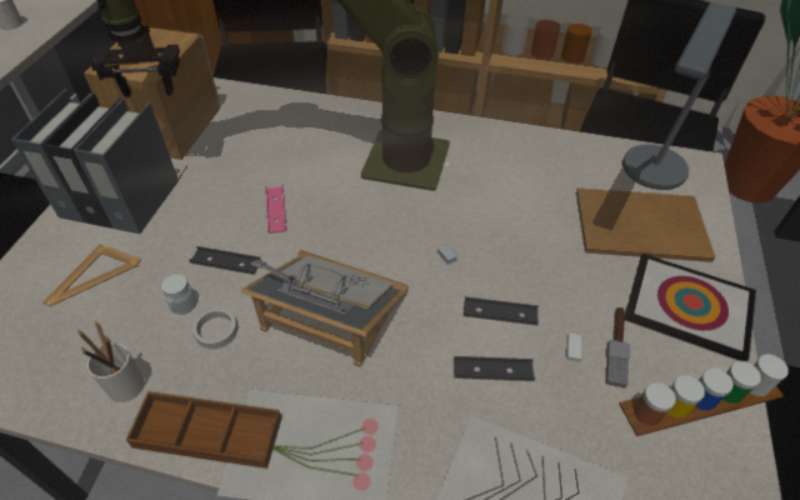

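View pics/top0.png

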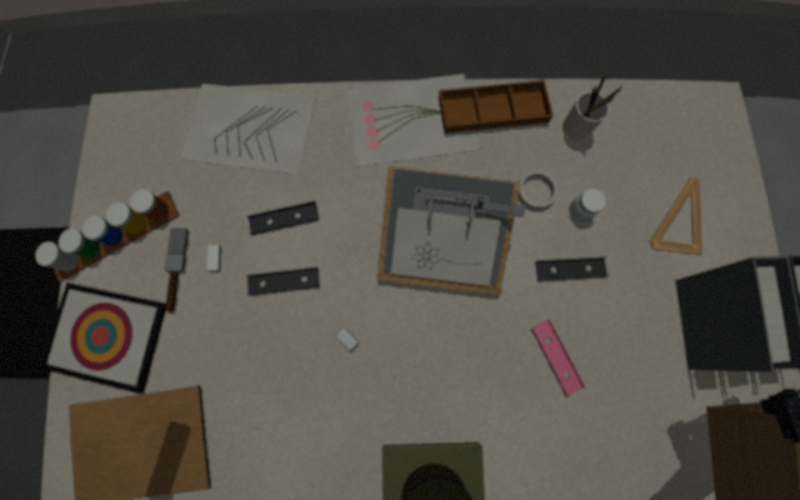

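```bash
cat > h.py <<'E'
import numpy as np,cv2,pickle
from scipy.spatial.transform import Rotation as R
def ray(s,uv):
    p=cv2.undistortPoints(np.array(uv,float).reshape(-1,1,2),s["mtx"],s["D"]).reshape(-1,2)
    Rm=cv2.Rodrigues(s["rvec"])[0]; o=-Rm.T@np.ravel(s["tvec"])
    d=np.c_[p,np.ones(len(p))]@Rm
    return o,d
def onz(s,uv,z):
    o,d=ray(s,uv); return o+d*((z-o[2])/d[:,2])[:,None]
def bydepth(s,uv):
    o,d=ray(s,uv); z=np.array([s["depth"][int(round(v)),int(round(u))] for u,v in uv]); return o+d*z[:,None]
def cloud(s):
    v,u=np.mgrid[0:400,0:640]; uv=np.c_[u.ravel(),v.ravel()]
    o,d=ray(s,uv); P=(o+d*s["depth"].ravel()[:,None]).reshape(400,640,3); P[s["depth"]==0]=np.nan; return P
def proj(s,P): return cv2.projectPoints(np.array(P,float).reshape(-1,3),s["rvec"],s["tvec"],s["mtx"],s["D"])[0].reshape(-1,2)
E
python3 - <<'E'
from h import *
t=pickle.load(open("top0.pkl","rb"));s=pickle.load(open("scene0.pkl","rb"))
for k,(n,box) in dict(A=("top",(190,155,265,190)),B=("top",(190,205,265,245)),C=("top",(420,200,495,230)),D=("top",(295,125,430,245)),Cs=("scene",(145,190,225,225)),As=("scene",(355,280,435,310)),Bs=("scene",(365,232,435,262)),Ds=("scene",(190,190,335,295))).items():
    im=dict(top=t,scene=s)[n]["image"][box[1]:box[3],box[0]:box[2],::-1]
    f=790//im.shape[1]; im=cv2.resize(im,None,fx=f,fy=f,interpolation=cv2.INTER_CUBIC)
    im=np.clip(im.astype(float)*1.8,0,255).astype(np.uint8)
    cv2.imwrite(f"pics/c_{k}.png",im[:600]); print(k,f,box)
for n,S in(("t",t),("s",s)):
    P=cloud(S); Q=P[np.isfinite(P[...,2])]; print(n,len(Q),"cam",ray(S,[(0,0)])[0])
P=cloud(t)
for nm,uv in dict(A=(226,174),B=(226,224),C=(457,215),er=(172,206),tape=(424,152),jar=(470,164)).items(): print(nm,P[uv[1],uv[0]], onz(t,[uv],0.01))
E
cd pics
python3 - <<'E'
import cv2,numpy as np
ims=[cv2.imread(f"c_{k}.png") for k in("A","B","C")]
ims=[cv2.resize(i,(600,int(i.shape[0]*600/i.shape[1]))) for i in ims]
o=np.vstack(ims);print(o.shape);cv2.imwrite("bars.png",o[:800] if o.shape[0]<=600 else cv2.resize(o,None,fx=600/o.shape[0],fy=600/o.shape[0]))
E
```

```text
A 10 (190, 155, 265, 190)
B 10 (190, 205, 265, 245)
C 10 (420, 200, 495, 230)
D 5 (295, 125, 430, 245)
Cs 9 (145, 190, 225, 225)
As 9 (355, 280, 435, 310)
Bs 11 (365, 232, 435, 262)
Ds 5 (190, 190, 335, 295)
t 254985 cam [0.28241786 0.06076054 0.98628293]
s 254998 cam [1.23432291 0.27083074 1.04846083]
A [0.59512766 0.32186932 0.00570644] [[0.59375843 0.32072603 0.01      ]]
B [0.45091864 0.31686024 0.00379176] [[0.4498539  0.31524197 0.01      ]]
C [ 0.46139855 -0.32552167  0.00612608] [[ 0.46069116 -0.32399495  0.01      ]]
er [0.50263692 0.46893292 0.01519475] [[0.50381496 0.4711164  0.01      ]]
tape [nan nan nan] [[ 0.64744612 -0.24787441  0.01      ]]
jar [ 0.5870872  -0.34991756  0.07493474] [[ 0.60879529 -0.37917891  0.01      ]]
(840, 600, 3)
```

View pics/bars.png

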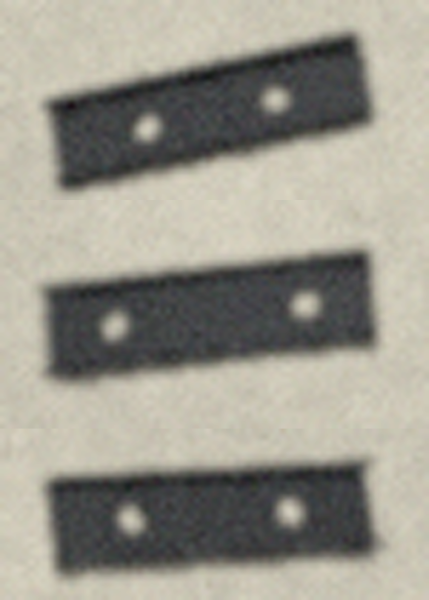

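View pics/c_D.png

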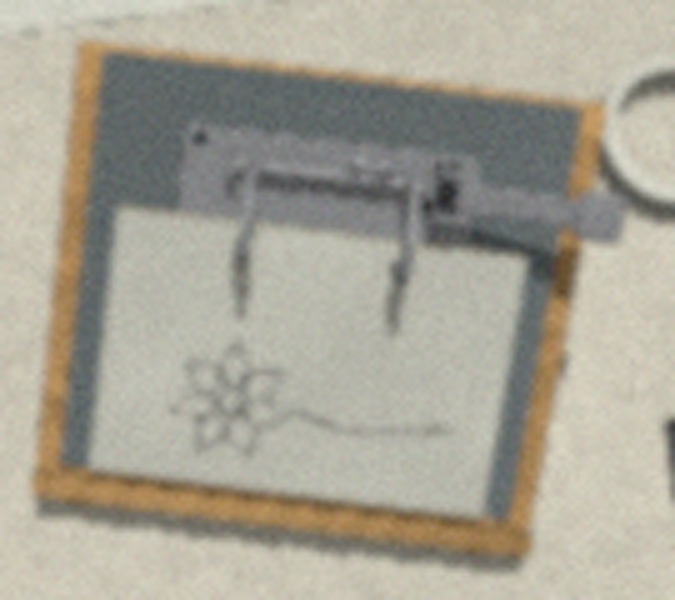

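View pics/c_Ds.png

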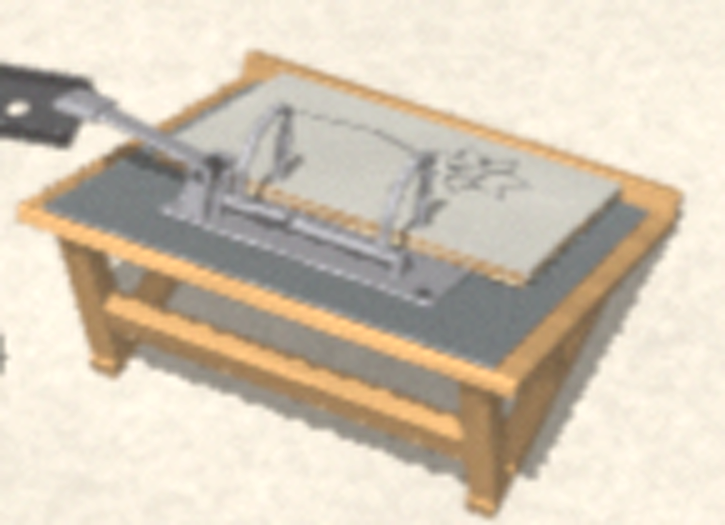

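Run:
```python
from h import *
from scipy.optimize import least_squares
t=pickle.load(open("top0.pkl","rb"));s=pickle.load(open("scene0.pkl","rb"))
# plane check from depth: region of pack in top: crop (150..470,260..440)
P=cloud(t); q=P[125+60:125+90,295+25:295+90].reshape(-1,3); q=q[np.isfinite(q[:,2])]
for it in range(4):
    A=np.c_[q[:,:2],np.ones(len(q))]; c=np.linalg.lstsq(A,q[:,2],rcond=None)[0]; e=q[:,2]-A@c; q=q[abs(e)<.006]
print("plane",c,len(q),"tilt",np.degrees(np.arctan(np.hypot(*c[:2]))),"yaw",np.degrees(np.arctan2(c[1],c[0])),np.std(e))
M=np.array([[12,105,0],[12,-105,0],[-130,-105,0],[-130,105,0]])/1e3
tp=np.array([(115,205),(530,252),(487,520),(90,468)])/5+[295,125]-.4
sp=np.array([(525,285),(620,188),(285,75)])/5+[190,190]-.4; Ms=M[[0,3,2]]
def T(x):
    return R.from_euler('z',x[3])*R.from_euler('y',-30,degrees=True),x[:3]
def f(x):
    r_,p=T(x); return np.r_[(proj(t,r_.apply(M)+p)-tp).ravel(),(proj(s,r_.apply(Ms)+p)-sp).ravel()]
o=least_squares(f,[.55,0,.1,0],loss='soft_l1'); x=o.x
print(x,np.degrees(x[3])); print(f(x).reshape(-1,2).round(2))
rr,p=T(x); print("plane z at seat",c@[x[0],x[1],1])
pts=dict(pivot=(42,-58,14.5),thumb=(42,-132,24.5),tipL=(0,40,35),tipR=(0,-40,35),post=(0,40,0))
for S,n,off in((t,"D",(295,125)),(s,"Ds",(190,190))):
    im=cv2.imread(f"pics/c_{n}.png")
    for k,v in pts.items():
        w=rr.apply(np.array(v)/1e3)+p; uv=(proj(S,w)[0]-off+.4)*5; cv2.circle(im,tuple(int(a) for a in uv),4,(0,0,255),1)
        if n=="D": print(k,w)
    for m in M: cv2.circle(im,tuple(int(a) for a in (proj(S,rr.apply(m)+p)[0]-off+.4)*5),4,(255,0,0),1)
    cv2.imwrite(f"pics/o_{n}.png",im)
np.save("seat.npy",x)
```

```text
plane [ 0.57064018 -0.08619611 -0.21615199] 1943 tilt 29.98982431720345 yaw -8.589682299892502 0.0018811448414840358
[ 0.55352798 -0.0442561   0.09902894 -0.15030387] -8.61177736585176
[[ 0.76  0.26]
 [-0.65  0.95]
 [-1.31 -0.98]
 [-0.05 -0.45]
 [-0.14 -1.11]
 [ 0.08  0.02]
 [-0.86  0.25]]
plane z at seat 0.10352801525694502
pivot [ 0.57363786 -0.10596303  0.13258631]
thumb [ 0.55761358 -0.17838004  0.14124656]
tipL [ 0.54221482 -0.00208665  0.12933983]
tipR [ 0.53023574 -0.0811847   0.12933983]
post [ 0.55951752 -0.00470708  0.09902894]
```

View pics/o_D.png

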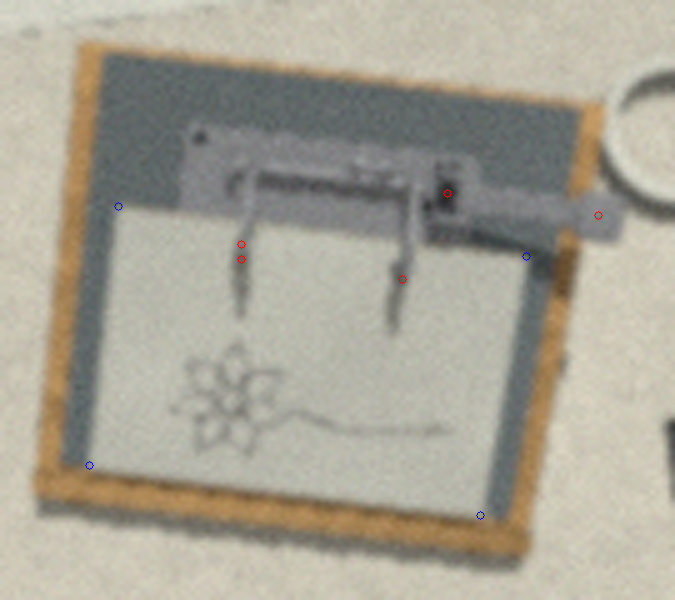

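View pics/o_Ds.png

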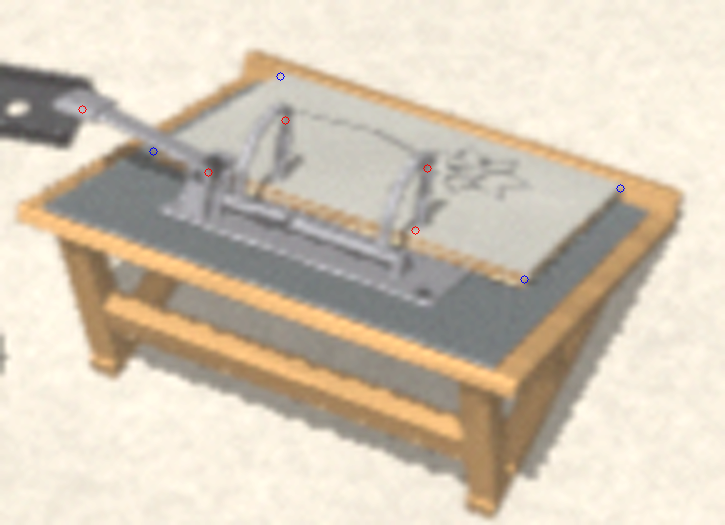

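Run:
```python
from h import *
t=pickle.load(open("top0.pkl","rb"));s=pickle.load(open("scene0.pkl","rb"))
for S,reg,tab in((t,(185,215,320,385),[(250,275,290,420),(90,110,200,280),(190,230,100,140),(230,260,430,470)]),(s,(212,228,265,300),[(300,310,60,100),(200,230,320,350),(270,290,330,360),(280,300,150,200)])):
    P=cloud(S)
    for b in tab: q=P[b[0]:b[1],b[2]:b[3]].reshape(-1,3); print("table z",np.nanmedian(q[:,2]))
    q=P[reg[0]:reg[1],reg[2]:reg[3]].reshape(-1,3); q=q[np.isfinite(q[:,2])]
    for it in range(5):
        A=np.c_[q[:,:2],np.ones(len(q))]; c=np.linalg.lstsq(A,q[:,2],rcond=None)[0]; e=q[:,2]-A@c; q=q[abs(e)<.005]
    print("plane",c,len(q),"tilt",np.degrees(np.arctan(np.hypot(*c[:2]))),"yaw",np.degrees(np.arctan2(c[1],c[0])),"z",c@[.5535,-.0443,1])
```

```text
table z 0.00034915306879790275
table z 0.001236193058568258
table z 0.0008152111342923929
table z 0.0006727743873892189
plane [ 0.57045549 -0.08630909 -0.21608574] 1933 tilt 29.982700717089983 yaw -8.603515593241971 z 0.10348486426931519
table z 0.06033607500672633
table z -0.0011442209109800983
table z -0.0012673596486252325
table z -0.0007455975559369499
plane [ 0.71859293 -0.08214328 -0.28625668] 308 tilt 35.87718657697495 yaw -6.521247863876611 z 0.11512345149602204
```

Run:
```python
from h import *
from scipy.optimize import least_squares
t=pickle.load(open("top0.pkl","rb"));s=pickle.load(open("scene0.pkl","rb"))
c=np.array([0.5706,-.0862,-.2166])
M=np.array([[12,105,0],[12,-105,0],[-130,-105,0],[-130,105,0],[42,-132,28]])/1e3
tp=np.array([(115,205),(530,252),(487,520),(90,468),(602,217)])/5+[295,125]-.4
sp=np.array([(525,285),(620,188),(285,75),(88,101),(285,112),(427,158)])/5+[190,190]-.4; Ms=np.vstack([M[[0,3,2,4]],[[0,-.04,.035],[0,.04,.035]]])
def T(x): return R.from_euler('z',x[2])*R.from_euler('y',-30,degrees=True),np.array([x[0],x[1],c@[x[0],x[1],1]])
def f(x):
    r_,p=T(x); return np.r_[(proj(t,r_.apply(M)+p)-tp).ravel(),(proj(s,r_.apply(Ms)+p)-sp).ravel()]
o=least_squares(f,[.55,0,0],loss='soft_l1',f_scale=.5); x=o.x
rr,p=T(x);print(p,np.degrees(x[2])); print(f(x).reshape(-1,2).round(2))
np.save("seat.npy",np.r_[p,x[2]])
for k,v in dict(pivot=(42,-58,14.5),thumb=(42,-132,24.5),tipL=(0,40,35),tipR=(0,-40,35)).items(): print(k,rr.apply(np.array(v)/1e3)+p)
# bars
for n,S in(("top",t),):
  for k,b in dict(A=(190,155,265,190),B=(190,205,265,245),C=(420,200,495,230)).items():
    g=S["image"][b[1]:b[3],b[0]:b[2]].astype(float).mean(2); m=(g<np.median(g)*.0+75).astype(np.uint8)
    cnt=max(cv2.findContours(m,cv2.RETR_EXTERNAL,cv2.CHAIN_APPROX_NONE)[0],key=cv2.contourArea)
    fill=cv2.drawContours(np.zeros_like(m),[cnt],-1,1,-1)
    er=cv2.erode(fill,np.ones((3,3))); hole=((g>90)&(er>0)).astype(np.uint8)
    nc,lab=cv2.connectedComponents(hole); hs=[]
    for i in range(1,nc):
        vv,uu=np.nonzero(lab==i); w=g[vv,uu]-60; hs.append(((uu*w).sum()/w.sum()+b[0],(vv*w).sum()/w.sum()+b[1]))
    hw=onz(S,hs,.002); ctr,sz,_=cv2.minAreaRect(cnt); bp=cv2.boxPoints((ctr,sz,_))+[b[0],b[1]]
    print(k,"holes",hw.round(4).tolist(),"spacing",[np.linalg.norm(hw[0]-h) for h in hw[1:]],"mid",hw.mean(0)); print("  box",onz(S,bp,.01).round(4)[:,:2].tolist(), onz(S,[np.add(ctr,b[:2])],.01), np.median(g),g.min())
```

```text
[ 0.55260918 -0.04403255  0.10251441] -8.61164670279395
[[ 0.68  0.17]
 [-0.42  0.9 ]
 [-1.12 -0.83]
 [-0.15 -0.34]
 [-0.09 -0.08]
 [ 0.   -2.22]
 [ 0.24 -1.02]
 [-0.81 -0.78]
 [-1.01 -0.64]
 [ 0.1   0.62]
 [ 0.12  0.91]]
pivot [ 0.57271921 -0.10573944  0.13607177]
thumb [ 0.55669509 -0.17815648  0.14473203]
tipL [ 0.54129593 -0.00186313  0.13282529]
tipR [ 0.52931703 -0.08096121  0.13282529]
A holes [[0.6015, 0.2885, 0.002], [0.5881, 0.3536, 0.002]] spacing [np.float64(0.06644546197704011)] mid [0.5947933 0.3210179 0.002    ]
  box [[0.6021, 0.4061], [0.6347, 0.2478], [0.585, 0.2361], [0.5528, 0.3926]] [[0.59347253 0.32049446 0.01      ]] 106.0 10.666666666666666
B holes [[0.4532, 0.2698, 0.002], [0.4443, 0.3636, 0.002]] spacing [np.float64(0.09421245628970924)] mid [0.44875162 0.31674355 0.002     ]
  box [[0.4635, 0.3995], [0.4796, 0.2386], [0.4315, 0.2321], [0.4154, 0.3912]] [[0.44741289 0.31503194 0.01      ]] 106.0 20.0
C holes [[0.4639, -0.3657, 0.002], [0.462, -0.2849, 0.002]] spacing [np.float64(0.08077839906220385)] mid [ 0.46295843 -0.32528809  0.002     ]
  box [[0.4826, -0.2434], [0.4877, -0.4057], [0.4385, -0.4023], [0.4339, -0.2417]] [[ 0.46057023 -0.32256689  0.01      ]] 99.5 18.333333333333332
```

```bash
cat >> h.py <<'E'
def seatT():
    x=np.load("seat.npy"); return R.from_euler('z',x[3])*R.from_euler('y',-30,degrees=True),x[:3]
def seatpt(v): r_,p=seatT(); return r_.apply(np.array(v)/1e3)+p
def seat_tool():
    m=seatT()[0].as_matrix(); return R.from_matrix(np.c_[m[:,1],m[:,0],-m[:,2]])
def plan(pos,rot,st=None):
    "pos: TCP world; print total shift(mm, tool axes), rotvec deg, calls of 5 rows"
    if st is None:
        from plant import r; st=r.get_state()
    r0=R.from_quat(st["eef_rot"]); d=r0.inv().apply(np.array(pos)-st["tool_pos"]); w=np.degrees((r0.inv()*rot).as_rotvec())
    n=max(np.linalg.norm(d)/.0417,np.linalg.norm(w)/7.16)
    print("t",round(st["clock"],2),"shift mm",(d*1e3).round(1),"rot",w.round(2),"rows",round(n,2),"F",np.round(st["contact_force"],1),"open",round(st["opening"],3))
    return d,w,n
E
python3 - <<'E'
from h import *
rt=seat_tool(); tgt=seatpt((42,-132,24.5+6+100)); print(tgt)
d,w,n=plan(tgt,rt)
import math
N=math.ceil(n/5)*5
for k in range(1,N+1):
    print(k,(d*k/N).round(3),(w*k/N).round(1))
E
```

```text
[ 0.50429261 -0.17022046  0.23653072]
t 2.2 shift mm [ 427.7 -308.3   27.2] rot [-26.83  16.61 -62.  ] rows 12.66 F [ 1.   0.3 -0.6] open 0.998
1 [ 0.029 -0.021  0.002] [-1.8  1.1 -4.1]
2 [ 0.057 -0.041  0.004] [-3.6  2.2 -8.3]
3 [ 0.086 -0.062  0.005] [ -5.4   3.3 -12.4]
4 [ 0.114 -0.082  0.007] [ -7.2   4.4 -16.5]
5 [ 0.143 -0.103  0.009] [ -8.9   5.5 -20.7]
6 [ 0.171 -0.123  0.011] [-10.7   6.6 -24.8]
7 [ 0.2   -0.144  0.013] [-12.5   7.8 -28.9]
8 [ 0.228 -0.164  0.015] [-14.3   8.9 -33.1]
9 [ 0.257 -0.185  0.016] [-16.1  10.  -37.2]
10 [ 0.285 -0.206  0.018] [-17.9  11.1 -41.3]
11 [ 0.314 -0.226  0.02 ] [-19.7  12.2 -45.5]
12 [ 0.342 -0.247  0.022] [-21.5  13.3 -49.6]
13 [ 0.371 -0.267  0.024] [-23.3  14.4 -53.7]
14 [ 0.399 -0.288  0.025] [-25.   15.5 -57.9]
15 [ 0.428 -0.308  0.027] [-26.8  16.6 -62. ]
```

Emit:
send_rows(moves=[0.034,-0.024,0.002,-2.2,1.4,-5.2,0.068,-0.049,0.004,-4.3,2.7,-10,0.102,-0.074,0.006,-6.5,4,-15,0.136,-0.098,0.008,-8.6,5.3,-20,0.17,-0.122,0.01,-10.7,6.6,-24.8], claw=0, grip_force=25)

```text
clock: 2.62
tool_pos: [0.315, -0.4288, 0.2545]
eef_rot: [0.926, 0.362, 0.071, 0.085]
contact_force: [1.1, 0.8, 0.1]
opening: 0.752
```

```bash
cat > go.py <<'E'
from h import *
import sys
# usage: go.py x y z(seat mm)  -> plan to seat-tool pose ; prints
v=[float(a) for a in sys.argv[1:4]]
d,w,n=plan(seatpt(v),seat_tool())
E
python3 go.py 42 -132 130.5; python3 -c "
from plant import r;s=r.get_state();print(s['tool_pos'],s['q'])"
```

```text
t 2.62 shift mm [312.9 -66.5  26.7] rot [-15.89  10.16 -37.22] rows 7.7 F [1.1 0.8 0.1] open 0.752
[ 0.31495922 -0.42884202  0.25451526] [ 1.11721697  0.53374503 -0.33370814  2.02545052  0.23827801  0.40598255
 -0.19060487]
```

Emit:
send_rows(moves=[0.039,-0.008,0.003,-2,1.3,-4.7,0.078,-0.017,0.007,-4,2.5,-9.3,0.117,-0.025,0.01,-6,3.8,-14,0.156,-0.033,0.013,-8,5,-18.6,0.196,-0.042,0.017,-10,6.3,-23.3])

```text
clock: 3.03
tool_pos: [0.4164, -0.2863, 0.2456]
eef_rot: [0.835, 0.517, 0.123, 0.142]
contact_force: [-0.3, -0.8, 0.7]
opening: 0.502
```

```bash
python3 go.py 42 -132 130.5
```

```text
t 3.03 shift mm [142.   20.4  26.6] rot [ -8.02   4.49 -16.91] rows 3.5 F [-0.3 -0.8  0.7] open 0.502
```

Emit:
send_rows(moves=[0.036,0.005,0.007,-2,1.1,-4.2,0.072,0.01,0.014,-4,2.3,-8.4,0.107,0.015,0.02,-6,3.4,-12.6,0.142,0.0204,0.0266,-8,4.5,-16.9,0.142,0.0204,0.0266,-8,4.5,-16.9])

```text
clock: 3.45
tool_pos: [0.4231, -0.251, 0.232]
eef_rot: [0.806, 0.565, 0.115, 0.136]
contact_force: [-0.0, -0.1, -0.1]
opening: 0.503
```

```bash
python3 go.py 42 -132 30.5
python3 - <<'E'
from plant import imaging
from h import *
s=imaging.snapshot("scene"); im=s["image"][150:300,170:345,::-1]
im=cv2.resize(np.clip(im*1.5,0,255).astype(np.uint8),None,fx=4,fy=4,interpolation=cv2.INTER_CUBIC);cv2.imwrite("pics/s1.png",im)
E
```

```text
t 3.45 shift mm [110.2  62.4 114.7] rot [ -9.36   3.   -10.77] rows 4.1 F [-0.  -0.1 -0.1] open 0.503
```

View pics/s1.png

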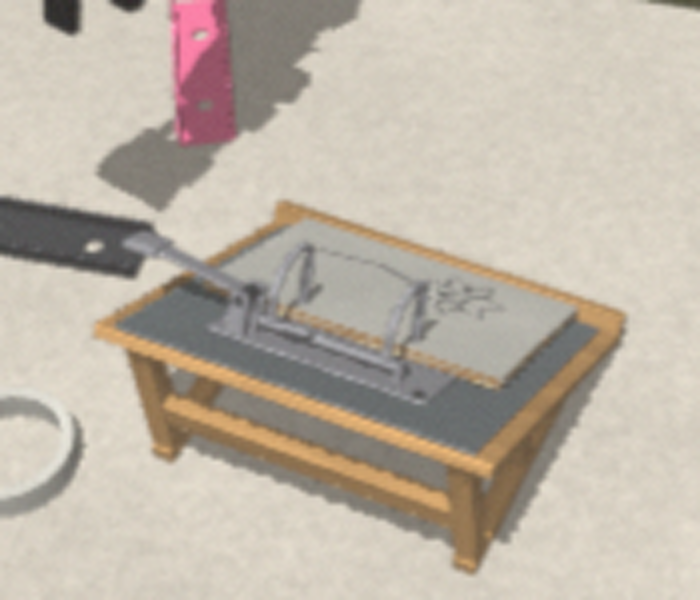

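```bash
python3 -c "
from plant import r;s=r.get_state();print(s['tool_pos'],s['q'].round(3),s['qd'].round(3))"; python3 go.py 42 -132 130.5
```

```text
[ 0.42421412 -0.24862531  0.23172887] [ 0.811  0.536 -0.485  2.28   1.481  0.176 -1.36 ] [-0.019 -0.015  0.077 -0.019 -0.478 -0.073  0.478]
t 3.5 shift mm [100.5  47.   16.2] rot [ -9.3    2.74 -10.5 ] rows 2.69 F [ 0.4  1.8 -0.5] open 0.5
```

Emit:
send_rows(moves=[0.02,0.009,0.003,-2,0.5,-2.1,0.04,0.018,0.006,-4,1.1,-4.2,0.06,0.028,0.01,-6,1.6,-6.3,0.08,0.037,0.013,-8,2.2,-8.4,0.1,0.047,0.016,-9.3,2.7,-10.5])

```text
clock: 3.92
tool_pos: [0.5038, -0.1704, 0.2363]
eef_rot: [0.732, 0.63, 0.168, 0.196]
contact_force: [0.0, 0.6, -0.8]
opening: 0.497
```

```bash
python3 -c "
from plant import r;s=r.get_state();print(s['tool_pos'],s['q'].round(3),s['qd'].round(3))"; python3 go.py 42 -132 130.5
```

```text
[ 0.50375298 -0.17038596  0.23629364] [ 0.786  0.636 -0.805  2.307  2.025  0.46  -1.886] [-0.39   0.16  -0.216 -0.126  0.194  0.37  -0.09 ]
t 3.92 shift mm [0.2 0.6 0. ] rot [-0.04  0.03  0.05] rows 0.01 F [ 0.   0.6 -0.8] open 0.497
```

Emit:
send_rows(moves=[0,0,0.03,0,0,0,0,0,0.06,0,0,0,0,0,0.08,0,0,0,0,0,0.095,0,0,0,0,0,0.1,0,0,0])

```text
clock: 4.33
tool_pos: [0.5529, -0.1788, 0.1471]
eef_rot: [0.733, 0.63, 0.166, 0.195]
contact_force: [0.2, 0.3, -0.1]
opening: 0.5
```

```bash
python3 go.py 42 -132 30.5
python3 - <<'E'
from plant import imaging
from h import *
s=imaging.snapshot("scene"); im=s["image"][150:300,150:325,::-1]
im=cv2.resize(np.clip(im*1.5,0,255).astype(np.uint8),None,fx=4,fy=4,interpolation=cv2.INTER_CUBIC);cv2.imwrite("pics/s2.png",im)
E
```

```text
t 4.33 shift mm [ 1.2  2.  -2.2] rot [-0.3   0.11 -0.03] rows 0.08 F [ 0.2  0.3 -0.1] open 0.5
```

View pics/s2.png

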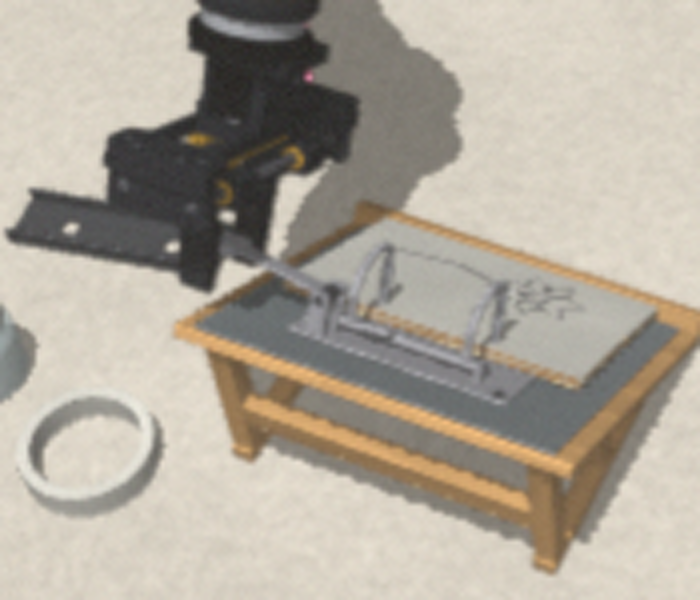

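Emit:
send_rows(moves=[0.001,0.002,-0.002,0,0,0,0.001,0.002,-0.002,0,0,0,0.001,0.002,-0.002,0,0,0,0.001,0.002,-0.002,0,0,0,0.001,0.002,-0.002,0,0,0], claw=1, grip_force=20)

```text
clock: 4.8
tool_pos: [0.5516, -0.1776, 0.1499]
eef_rot: [0.733, 0.63, 0.166, 0.194]
contact_force: [-5.9, 0.6, 0.7]
opening: 0.266
```

Emit:
send_rows(moves=[0,0,0,0,0,0,0,0,0,0,0,0,0,0,-0.008,0,0,0,0,0,-0.018,0,0,0,0.003,0,-0.028,0,0,0])

```text
clock: 5.22
tool_pos: [0.5383, -0.1687, 0.1749]
eef_rot: [0.732, 0.632, 0.168, 0.191]
contact_force: [3.0, 9.3, -9.1]
opening: 0.268
```

Run:
```python
import numpy as np
for th in(0,.3,.4,.6,.8,1,1.2,1.35):
    print(th, -58-74*np.cos(th)+10*np.sin(th), 14.5+74*np.sin(th)+10*np.cos(th)+6)
from h import *
from plant import r
s=r.get_state(); R_,p=seatT(); print("tcp in seat mm",R_.inv().apply(s["tool_pos"]-p)*1e3, s["contact_force"],s["opening"]*88)
```

```text
0 -132.0 30.5
0.3 -125.73969812868145 51.92186018419519
0.4 -122.26433013312699 58.52756727086899
0.6 -113.42841076936584 70.5368991803294
0.8 -102.382735582695 80.55141782003633
1 -89.56766078616337 88.17187593446575
1.2 -75.49408297160159 93.09446990634147
1.35 -64.44926126661848 94.89359535010318
tcp in seat mm [  40.07848075 -125.42801948   60.4195848 ] [ 2.97159706  9.31574927 -9.13362918] 23.612548455062637
```

Emit:
send_rows(moves=[0.012,0,-0.01,0,0,0,0.023,0,-0.02,0,0,0,0.036,0,-0.028,0,0,0,0.048,0,-0.032,0,0,0,0.056,0,-0.034,0,0,0])

```text
clock: 5.63
tool_pos: [0.5288, -0.1092, 0.2071]
eef_rot: [0.731, 0.633, 0.168, 0.192]
contact_force: [0.6, 1.7, -0.7]
opening: 0.216
```

Emit:
send_rows(moves=[0,0,0,0,0,0,0,0,0,0,0,0,0,0,-0.03,0,0,0,0,0,-0.06,0,0,0,0,0,-0.09,0,0,0], claw=0)

```text
clock: 6.05
tool_pos: [0.4845, -0.1034, 0.2862]
eef_rot: [0.731, 0.633, 0.168, 0.192]
contact_force: [-0.6, -1.3, 1.0]
opening: 0.498
```

Run:
```python
from plant import imaging,r
from h import *
s=imaging.snapshot("scene"); im=s["image"][120:300,150:350,::-1]
im=cv2.resize(np.clip(im*1.5,0,255).astype(np.uint8),None,fx=3.3,fy=3.3,interpolation=cv2.INTER_CUBIC);cv2.imwrite("pics/s3.png",im)
s=r.get_state(); R_,p=seatT(); print("tcp in seat mm",R_.inv().apply(s["tool_pos"]-p)*1e3, s["contact_force"],s["opening"]*88,s["q"].round(2))
# pick C pregrasp
xb=np.array([.0235,.9997,0]); yb=np.array([.9997,-.0235,0]); rot=R.from_matrix(np.c_[xb,yb,[0,0,-1]])
plan(np.array([.462,-.325,0])-yb*.0205+[0,0,.12],rot)
```

```text
tcp in seat mm [ 42.79659791 -68.21290945 193.04451509] [-2.14569165 -0.8321135   3.95962833] 43.9873771156399 [ 0.66  0.46 -0.81  2.34  1.77  0.41 -1.82]
t 6.1 shift mm [-225.5  -94.7  143.1] rot [29.97  1.81 -6.58] rows 6.8 F [-2.1 -0.8  4. ] open 0.5
```

View pics/s3.png

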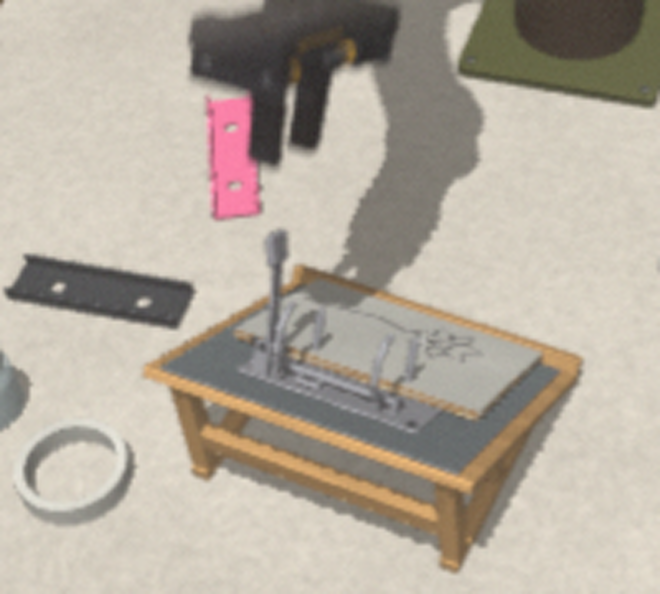

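Emit:
send_rows(moves=[-0.036,-0.015,0.01,4,0.2,-1,-0.072,-0.031,0.025,9,0.5,-2,-0.108,-0.047,0.045,14,0.8,-3,-0.144,-0.062,0.065,19,1.2,-4.2,-0.174,-0.075,0.09,24,1.5,-5.3], claw=0.5, grip_force=40)

```text
clock: 6.52
tool_pos: [0.4611, -0.1872, 0.2438]
eef_rot: [0.731, 0.666, 0.083, 0.12]
contact_force: [-1.0, -0.5, -0.5]
opening: 0.253
```

```bash
cat > pick.py <<'E'
from h import *
import sys
z=float(sys.argv[1])
xb=np.array([.0235,.9997,0]); yb=np.array([.9997,-.0235,0]); rot=R.from_matrix(np.c_[xb,yb,[0,0,-1]])
c=np.array([float(sys.argv[2]),float(sys.argv[3]),0]) if len(sys.argv)>3 else np.array([.462,-.325,0])
plan(c-yb*.0205+[0,0,z],rot)
E
python3 pick.py .12
```

```text
t 6.52 shift mm [-133.7  -42.8  122. ] rot [16.58  2.84 -3.94] rows 4.46 F [-1.  -0.5 -0.5] open 0.253
```

Emit:
send_rows(moves=[-0.03,-0.01,0.026,3.5,0.6,-0.8,-0.06,-0.019,0.052,7,1.2,-1.6,-0.088,-0.028,0.08,10.5,1.8,-2.4,-0.114,-0.036,0.104,13.6,2.4,-3.2,-0.134,-0.043,0.122,16.6,2.8,-3.9])

```text
clock: 6.93
tool_pos: [0.4395, -0.3286, 0.1179]
eef_rot: [0.717, 0.697, -0.003, -0.002]
contact_force: [1.0, -0.5, -0.1]
opening: 0.248
```

```bash
python3 pick.py .12
python3 - <<'E'
from plant import imaging,r
from h import *
print(r.get_state()["q"].round(2))
t=imaging.snapshot("top"); pickle.dump(t,open("top1.pkl","wb"))
s=imaging.snapshot("scene"); pickle.dump(s,open("scene1.pkl","wb"))
im=t["image"][130:240,290:500,::-1]
cv2.imwrite("pics/t4.png",cv2.resize(np.clip(im*1.8,0,255).astype(np.uint8),None,fx=3.8,fy=3.8,interpolation=cv2.INTER_CUBIC))
im=s["image"][185:275,205:325,::-1]
cv2.imwrite("pics/s4.png",cv2.resize(np.clip(im*1.5,0,255).astype(np.uint8),None,fx=6,fy=6,interpolation=cv2.INTER_CUBIC))
E
```

```text
t 6.93 shift mm [ 4.1  1.9 -2.1] rot [-0.35  0.09 -0.26] rows 0.12 F [ 1.  -0.5 -0.1] open 0.248
[ 0.98  0.91 -0.74  1.89  0.93  0.73 -0.35]
```

View pics/t4.png

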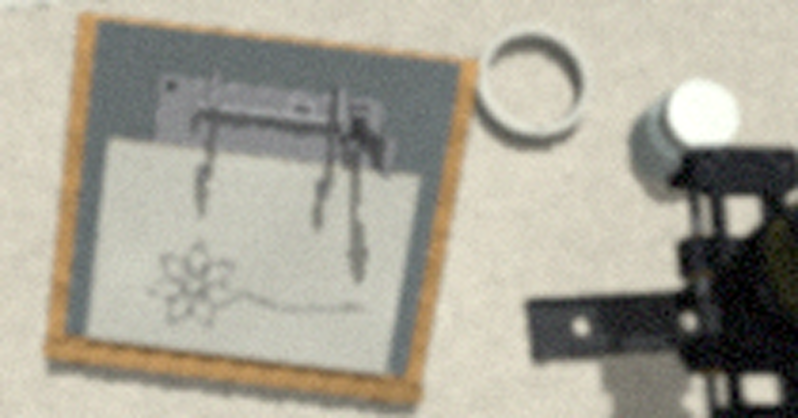

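View pics/s4.png

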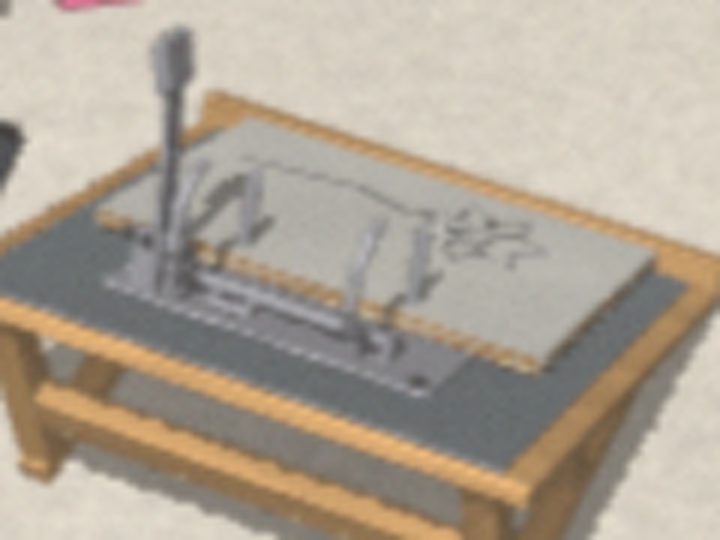

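Emit:
send_rows(moves=[0.003,0.002,0.025,0,0,0,0.003,0.002,0.05,0,0,0,0.003,0.002,0.07,0,0,0,0.003,0.002,0.08,0,0,0,0.003,0.002,0.08,0,0,0])

```text
clock: 7.45
tool_pos: [0.4401, -0.3261, 0.0356]
eef_rot: [0.718, 0.696, -0.004, -0.003]
contact_force: [-1.1, 0.4, 0.2]
opening: 0.25
```

```bash
python3 pick.py .031
python3 - <<'E'
from h import *
t=pickle.load(open("top1.pkl","rb"));s=pickle.load(open("scene1.pkl","rb"))
for S,b,f,n in((t,(300,130,420,240),6,"t5"),(s,(205,185,325,275),6,"s5")):
    im=np.clip(S["image"][b[1]:b[3],b[0]:b[2],::-1]*1.7,0,255).astype(np.uint8); im=cv2.resize(im,None,fx=f,fy=f,interpolation=cv2.INTER_CUBIC)
    for y in(40,-40):
        for x in (-3.5,3.5):
            a,c=[tuple(int(q) for q in (proj(S,seatpt((x,y,z)))[0]-b[:2]+.4)*f) for z in(0,35)]; cv2.line(im,a,c,(0,0,255),1)
    for m in((12,105,0),(12,-105,0),(-130,-105,0),(-130,105,0)): cv2.circle(im,tuple(int(q) for q in (proj(S,seatpt(m))[0]-b[:2]+.4)*f),4,(255,0,0),1)
    cv2.imwrite(f"pics/{n}.png",im[:600])
E
```

```text
t 7.45 shift mm [1.6 1.4 4.6] rot [-0.51  0.07 -0.49] rows 0.12 F [-1.1  0.4  0.2] open 0.25
```

View pics/t5.png

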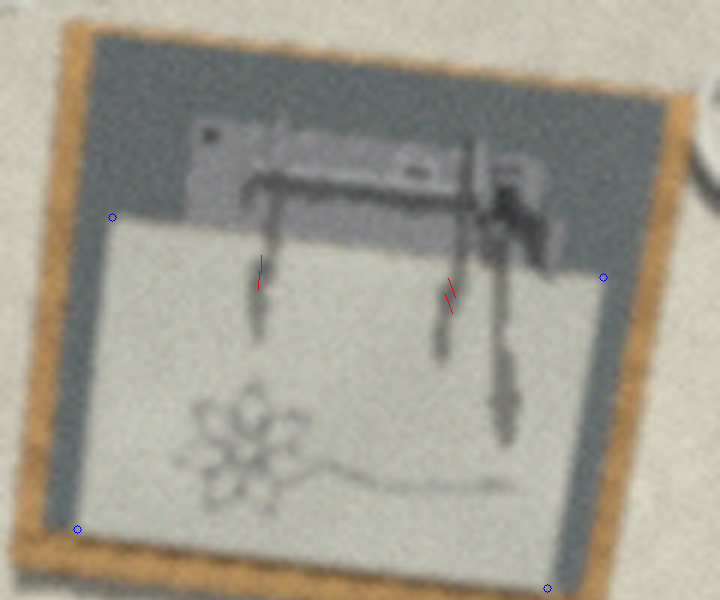

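View pics/s5.png

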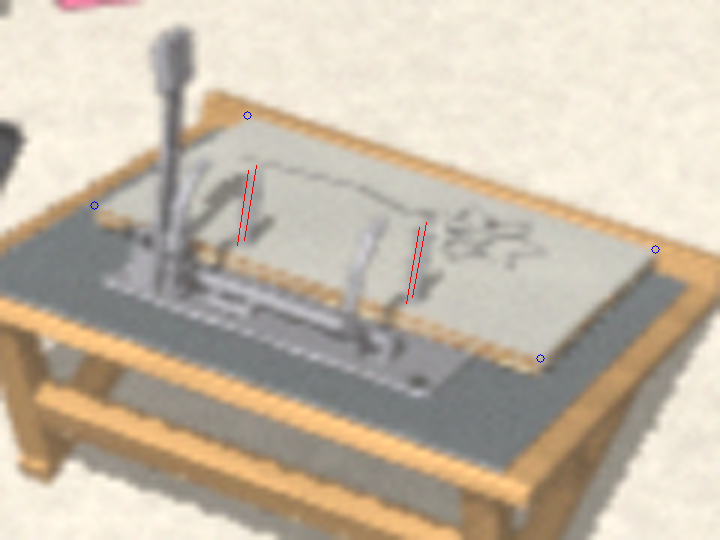

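Emit:
send_rows(moves=[0.001,0.001,0.004,-0.4,0,-0.4,0.001,0.001,0.004,-0.4,0,-0.4,0.001,0.001,0.004,-0.4,0,-0.4,0.001,0.001,0.004,-0.4,0,-0.4,0.001,0.001,0.004,-0.4,0,-0.4])

```text
clock: 7.87
tool_pos: [0.4415, -0.3254, 0.0324]
eef_rot: [0.716, 0.698, -0.001, 0.0]
contact_force: [-0.1, -0.2, -0.6]
opening: 0.253
```

```bash
python3 pick.py .031
python3 - <<'E'
from plant import imaging
from h import *
s=imaging.snapshot("scene"); im=s["image"][170:240,130:240,::-1]
im=cv2.resize(np.clip(im*1.5,0,255).astype(np.uint8),None,fx=7,fy=7,interpolation=cv2.INTER_CUBIC);cv2.imwrite("pics/s6.png",im)
E
```

```text
t 7.87 shift mm [0.9 0.  1.4] rot [-0.05  0.11 -0.1 ] rows 0.04 F [-0.1 -0.2 -0.6] open 0.253
```

View pics/s6.png

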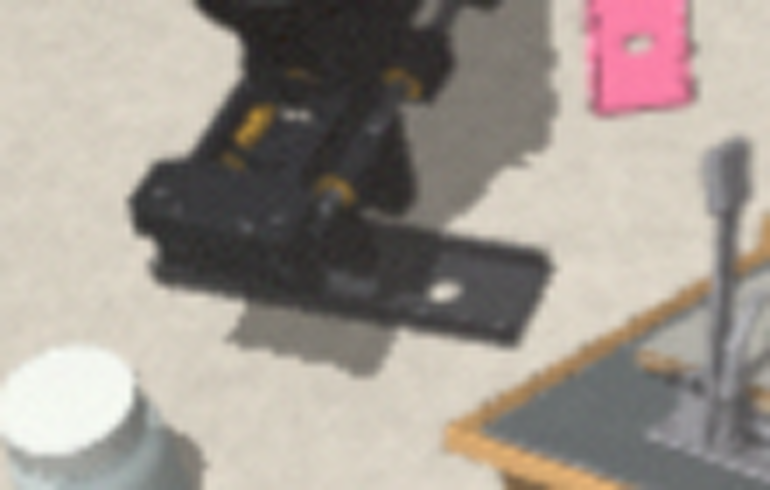

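Emit:
send_rows(moves=[0,0,0.001,0,0,0,0,0,0.001,0,0,0,0,0,0.001,0,0,0,0,0,0.001,0,0,0,0,0,0.001,0,0,0], claw=1, grip_force=40)

```text
clock: 8.33
tool_pos: [0.4413, -0.3254, 0.0313]
eef_rot: [0.716, 0.698, -0.001, 0.0]
contact_force: [-1.4, 1.0, 1.1]
opening: 0.03
```

Emit:
send_rows(moves=[0,0,0,0,0,0,0,0,0,0,0,0,0,0,-0.015,0,0,0,0,0,-0.03,0,0,0,0,0,-0.05,0,0,0])

```text
clock: 8.75
tool_pos: [0.4405, -0.3249, 0.0807]
eef_rot: [0.716, 0.698, -0.001, -0.001]
contact_force: [-0.3, -0.6, -0.7]
opening: 0.026
```

```bash
python3 pick.py .031; python3 go.py -20.5 0 120;  python3 - <<'E'
from plant import imaging
from h import *
s=imaging.snapshot("scene"); im=s["image"][150:240,130:240,::-1]
im=cv2.resize(np.clip(im*1.5,0,255).astype(np.uint8),None,fx=6,fy=6,interpolation=cv2.INTER_CUBIC);cv2.imwrite("pics/s7.png",im)
E
```

```text
t 8.75 shift mm [ 0.4  1.2 49.7] rot [-0.2   0.04 -0.1 ] rows 1.19 F [-0.3 -0.6 -0.7] open 0.026
t 8.75 shift mm [ 293.2   27.4 -115.7] rot [-30.16  -1.83   7.01] rows 7.59 F [-0.3 -0.6 -0.7] open 0.026
```

View pics/s7.png

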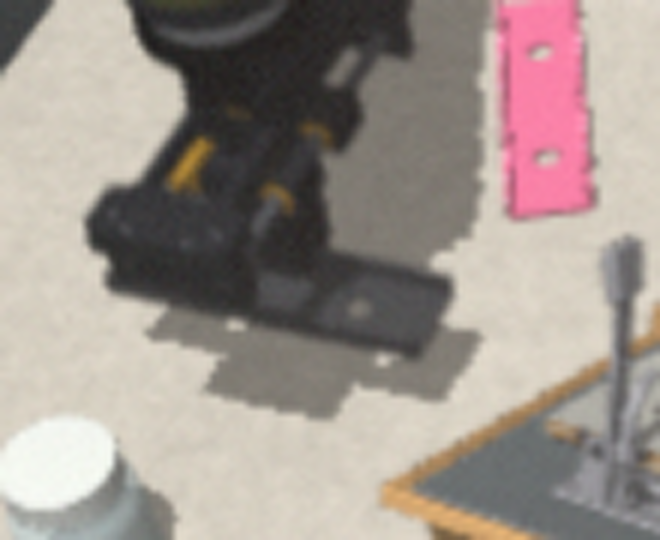

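Emit:
send_rows(moves=[0,0,-0.035,0,0,0,0,-0.005,-0.075,-3,0,1,0.01,-0.01,-0.11,-8,-0.5,2,0.035,-0.015,-0.14,-13,-0.8,3.2,0.07,-0.015,-0.155,-18,-1.1,4.4])

```text
clock: 9.22
tool_pos: [0.4288, -0.2621, 0.2393]
eef_rot: [0.735, 0.66, 0.099, 0.12]
contact_force: [2.3, -1.2, -2.5]
opening: 0.031
```

```bash
python3 go.py -20.5 0 150
```

```text
t 9.22 shift mm [234.2   2.1  15.5] rot [-12.13  -0.28   2.48] rows 5.63 F [ 2.3 -1.2 -2.5] open 0.031
```

Emit:
send_rows(moves=[0.039,0,0.002,-2.5,0,0.5,0.078,0,0.004,-5,0,1,0.117,0.001,0.007,-7.5,-0.1,1.5,0.156,0.001,0.01,-10,-0.2,2,0.195,0.002,0.013,-12.1,-0.3,2.5])

```text
clock: 9.63
tool_pos: [0.427, -0.2109, 0.2254]
eef_rot: [0.737, 0.647, 0.111, 0.161]
contact_force: [-0.9, 0.3, -2.4]
opening: 0.025
```

```bash
python3 go.py -20.5 0 90; python3 -c "
from plant import r;print(r.get_state()['q'].round(2))"
```

```text
t 9.63 shift mm [185.7  17.8  58. ] rot [-7.57  2.05  1.73] rows 4.69 F [-0.9  0.3 -2.4] open 0.025
[ 0.88  0.59 -0.74  2.36  1.82  0.37 -1.58]
```

Emit:
send_rows(moves=[0.037,0.003,0,-1.5,0.4,0.3,0.074,0.007,0,-3,0.8,0.7,0.111,0.011,0,-4.5,1.2,1,0.148,0.014,0,-6,1.6,1.4,0.185,0.018,0,-7.5,2,1.7])

```text
clock: 10.05
tool_pos: [0.4687, -0.0285, 0.2233]
eef_rot: [0.733, 0.63, 0.169, 0.196]
contact_force: [0.1, 0.5, -0.8]
opening: 0.03
```

```bash
python3 go.py -20.5 0 90; python3 -c "
from plant import r;print(r.get_state()['q'].round(2))"
```

```text
t 10.05 shift mm [-2.8 -7.  57.3] rot [-0.08 -0.02 -0.06] rows 1.38 F [ 0.1  0.5 -0.8] open 0.03
[ 0.5   0.71 -1.05  2.49  1.93  0.87 -2.25]
```

Emit:
send_rows(moves=[-0.001,-0.004,0.02,0,0,0,-0.003,-0.007,0.04,0,0,0,-0.003,-0.007,0.055,0,0,0,-0.003,-0.007,0.064,0,0,0,-0.003,-0.007,0.064,0,0,0])

```text
clock: 10.47
tool_pos: [0.4938, -0.0354, 0.1625]
eef_rot: [0.734, 0.629, 0.168, 0.194]
contact_force: [0.3, 0.2, -0.6]
opening: 0.027
```

```bash
python3 go.py -20.5 0 80;  cat > shot.py <<'E'
from plant import imaging,r
from h import *
import sys
tag=sys.argv[1]
t=imaging.snapshot("top"); s=imaging.snapshot("scene"); pickle.dump(t,open(f"top_{tag}.pkl","wb")); pickle.dump(s,open(f"scene_{tag}.pkl","wb"))
for S,b,f,n in((t,(300,130,425,230),6,"t"),(s,(205,175,325,275),6,"s")):
    im=np.clip(S["image"][b[1]:b[3],b[0]:b[2],::-1]*2.,0,255).astype(np.uint8); im=cv2.resize(im,None,fx=f,fy=f,interpolation=cv2.INTER_CUBIC)
    cv2.imwrite(f"pics/{n}_{tag}.png",im)
st=r.get_state(); R_,p=seatT(); print("tcp seat mm",(R_.inv().apply(st["tool_pos"]-p)*1e3).round(1),"q",st["q"].round(2),"F seat",R_.inv().apply(st["contact_force"]).round(1),"clock",st["clock"])
E
python3 shot.py a
```

```text
t 10.47 shift mm [0.2 1.  1.7] rot [-0.26 -0.02 -0.14] rows 0.05 F [ 0.3  0.2 -0.6] open 0.027
tcp seat mm [-20.9  -0.2  83.4] q [ 0.48  0.89 -1.01  2.48  2.07  0.99 -2.31] F seat [-0.7 -0.2 -0.8] clock 10.5667
```

View pics/t_a.png

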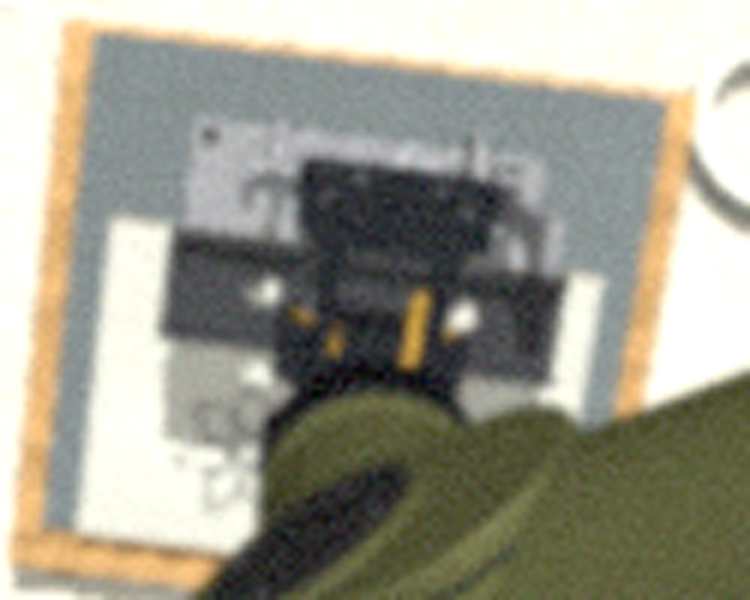

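View pics/s_a.png

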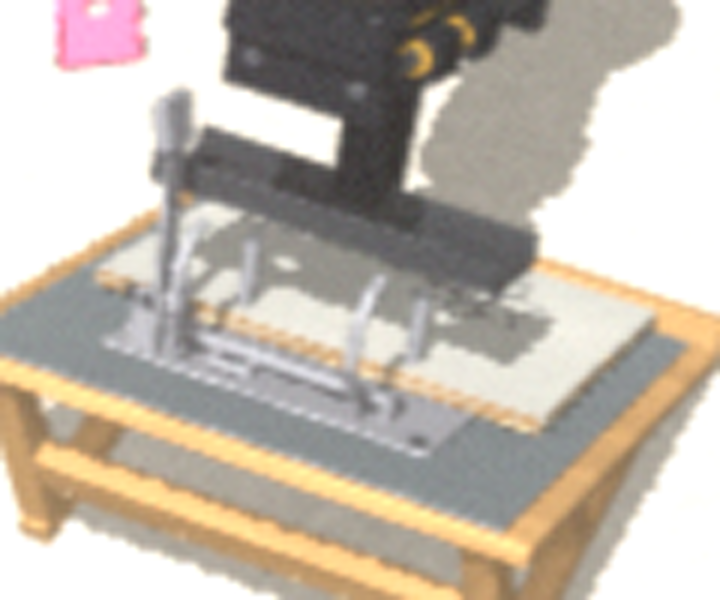

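```bash
cat > hole.py <<'E'
from h import *
def holes(t,uv,z):
    R_,p=seatT(); o,d=ray(t,uv); o=R_.inv().apply(o-p); d=R_.inv().apply(d); return (o+d*((z/1e3-o[2])/d[:,2])[:,None])*1e3
E
python3 - <<'E'
from hole import *
t=pickle.load(open("top_a.pkl","rb"))
uv=[]
for g0 in((343.6,177.9),(376.8,182.3)):
    x0,y0=int(g0[0])-4,int(g0[1])-4; g=t["image"][y0:y0+9,x0:x0+9].astype(float).mean(2); print(g.astype(int))
    w=np.clip(g-65,0,None); yy,xx=np.mgrid[0:9,0:9]; uv.append((x0+(w*xx).sum()/w.sum(),y0+(w*yy).sum()/w.sum()))
print(uv); print(holes(t,uv,54).round(1))
E
```

```text
[[ 30  27  29  22  29  24  27  26  25]
 [ 34  36  35  33  29  33  26  28  33]
 [ 39  39  35  38  37  48  42  36  29]
 [ 43  39  46  43  53  68  71  60  42]
 [ 44  47  51  56  73  95  99  77  54]
 [ 42  52  64  72  83 107 112  85  54]
 [ 41  49  63  76  89 102 103  76  53]
 [ 40  43  53  64  74  82  78  59  42]
 [ 42  42  46  54  52  56  54  40  31]]
[[ 26  18  30  28  28  32  26  22  29]
 [ 25  20  28  33  41  51  42  35  29]
 [ 29  18  30  47  63  74  70  50  38]
 [ 29  22  44  67  90 101  93  68  43]
 [ 28  26  57  88 112 119 107  75  46]
 [ 21  32  64  98 115 116 101  75  48]
 [ 26  37  66  89  99  99  86  60  46]
 [ 20  36  54  67  68  62  54  42  37]
 [ 23  26  40  43  37  36  40  40  41]]
[(np.float64(344.32964224872234), np.float64(178.24616695059626)), (np.float64(376.7450759707372), np.float64(182.51209904333146))]
[[  0.4  36.6  54. ]
 [ -0.2 -42.1  54. ]]
```

Emit:
send_rows(moves=[0.003,0,0.003,0,0,0,0.003,0,0.006,0,0,0,0.003,0,0.009,0,0,0,0.003,0,0.012,0,0,0,0.003,0,0.013,0,0,0])

```text
clock: 10.98
tool_pos: [0.5005, -0.0335, 0.1528]
eef_rot: [0.733, 0.629, 0.168, 0.195]
contact_force: [-0.6, -0.1, -1.0]
opening: 0.028
```

```bash
python3 go.py -20.5 3 69; python3 shot.py b
```

```text
t 10.98 shift mm [0.4 0.3 1.1] rot [-0.13 -0.02 -0.1 ] rows 0.03 F [-0.6 -0.1 -1. ] open 0.028
tcp seat mm [-21.    2.7  70.2] q [ 0.47  0.92 -1.    2.46  2.09  1.01 -2.31] F seat [-1.   0.8 -1.7] clock 11.0833
```

View pics/t_b.png

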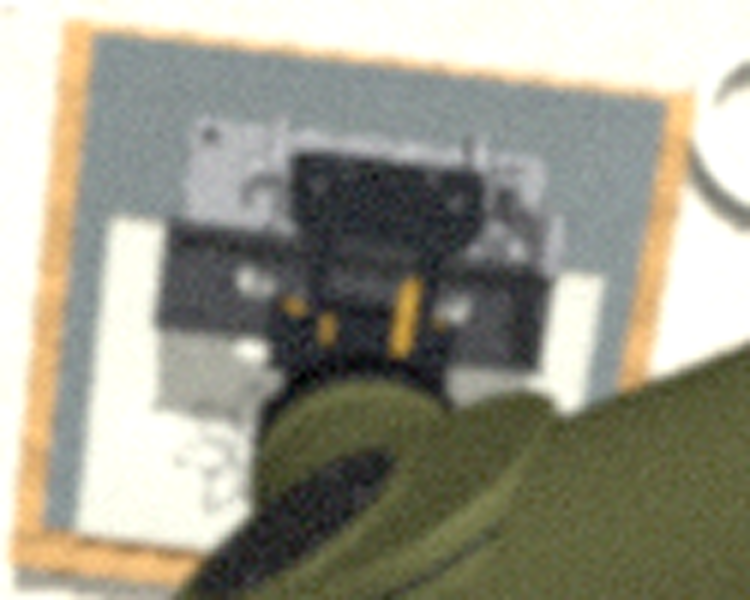

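View pics/s_b.png

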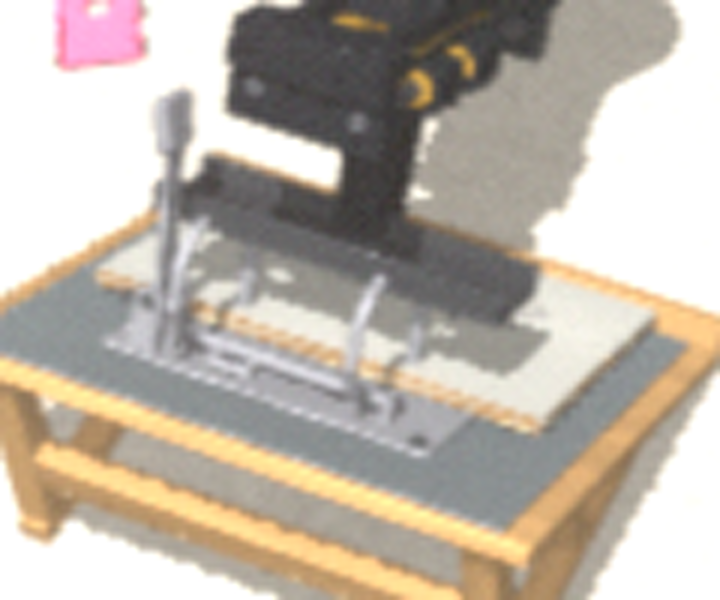

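Run:
```python
from hole import *
t=pickle.load(open("top_b.pkl","rb"))
out=[];uv=[]
for g0 in((342.5,177),(376,181.5)):
    x0,y0=int(g0[0])-8,int(g0[1])-7; im=np.clip(t["image"][y0:y0+15,x0:x0+18,::-1]*2.0,0,255).astype(np.uint8); im=cv2.resize(im,None,fx=22,fy=22,interpolation=cv2.INTER_CUBIC)
    for y in(40,-40):
        for z,c in((35,(0,0,255)),(0,(0,255,0))):
            q=(proj(t,seatpt((0,y,z)))[0]-[x0,y0]+.5)*22; cv2.circle(im,tuple(int(a) for a in q),18,c,1)
    out.append(im)
    x0,y0=int(g0[0])-4,int(g0[1])-4; g=t["image"][y0:y0+9,x0:x0+9].astype(float).mean(2); w=np.clip(g-60,0,None); yy,xx=np.mgrid[0:9,0:9]; uv.append((x0+(w*xx).sum()/w.sum(),y0+(w*yy).sum()/w.sum()))
cv2.imwrite("pics/hb.png",np.hstack(out)); print(uv,holes(t,uv,41).round(1))
```

```text
[(np.float64(341.48148148148147), np.float64(176.60860860860862)), (np.float64(375.6519434628975), np.float64(181.48056537102474))] [[  0.6  43.7  41. ]
 [ -1.  -40.7  41. ]]
```

View pics/hb.png

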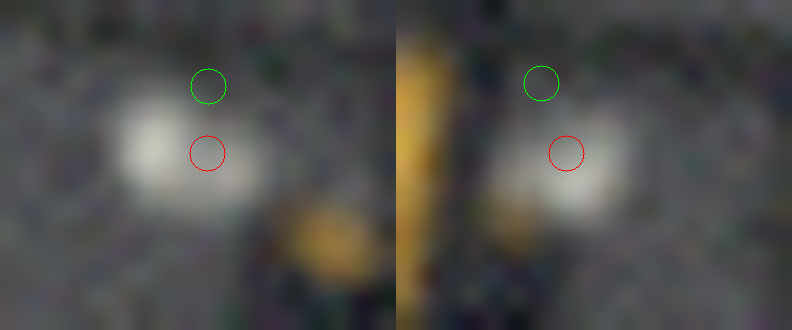

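Emit:
send_rows(moves=[-0.0015,0.001,0,0,0,0,-0.0015,0.001,0.003,0,0,0,-0.0015,0.001,0.006,0,0,0,-0.0015,0.001,0.009,0,0,0,-0.0015,0.001,0.012,0,0,0])

```text
clock: 11.5
tool_pos: [0.5071, -0.036, 0.1426]
eef_rot: [0.733, 0.629, 0.168, 0.195]
contact_force: [-0.0, -0.5, -1.3]
opening: 0.022
```

```bash
python3 go.py -20.5 1.3 58; python3 shot.py c
```

```text
t 11.5 shift mm [ 0.2 -0.5 -0.2] rot [-0.15 -0.02 -0.1 ] rows 0.03 F [-0.  -0.5 -1.3] open 0.022
tcp seat mm [-20.2   1.1  57.7] q [ 0.47  0.95 -0.98  2.45  2.11  1.02 -2.3 ] F seat [-0.  -0.9 -0.4] clock 11.6
```

View pics/s_c.png

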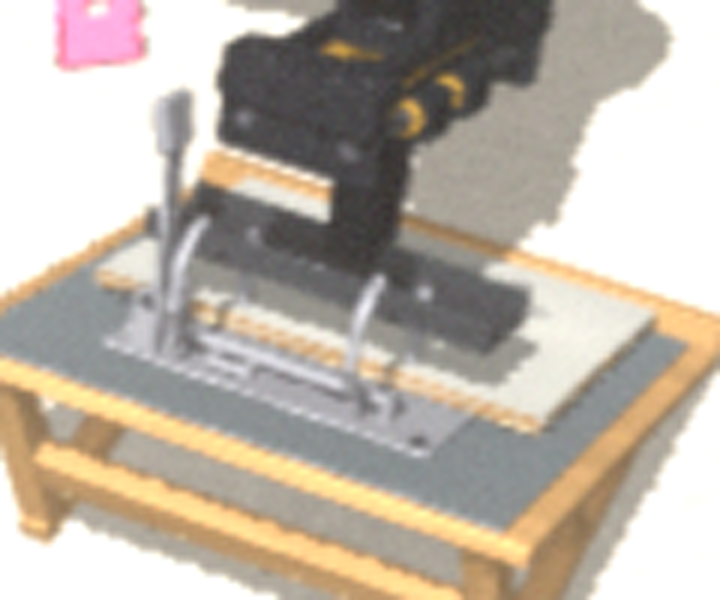

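Emit:
send_rows(moves=[0,0,0.005,0,0,0,0,0,0.01,0,0,0,0,0,0.015,0,0,0,0,0,0.02,0,0,0,0,0,0.023,0,0,0])

```text
clock: 12.02
tool_pos: [0.5185, -0.0378, 0.1216]
eef_rot: [0.734, 0.629, 0.168, 0.195]
contact_force: [0.6, 0.4, -2.3]
opening: 0.028
```

```bash
python3 go.py -20.5 1.3 31; python3 shot.py d
```

```text
t 12.02 shift mm [ 0.2 -0.1  2.9] rot [-0.21 -0.01 -0.14] rows 0.07 F [ 0.6  0.4 -2.3] open 0.028
tcp seat mm [-20.5   1.1  34.1] q [ 0.47  1.   -0.96  2.42  2.15  1.04 -2.29] F seat [-1.3 -0.5 -1.1] clock 12.1167
```

View pics/s_d.png

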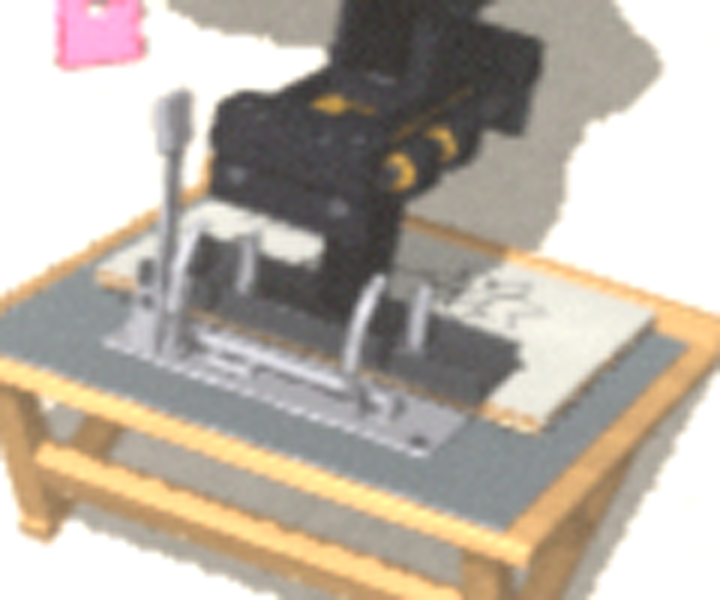

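Emit:
send_rows(moves=[0,0,0.001,0,0,0,0,0,0.002,0,0,0,0,0,0.003,0,0,0,0,0,0.004,0,0,0,0,0,0.004,0,0,0])

```text
clock: 12.53
tool_pos: [0.5197, -0.038, 0.1193]
eef_rot: [0.733, 0.63, 0.168, 0.195]
contact_force: [-5.1, -1.4, 9.7]
opening: 0.027
```

```bash
python3 go.py -20.5 1.3 31
```

```text
t 12.53 shift mm [0.2 0.1 0.3] rot [-0.17 -0.03 -0.04] rows 0.02 F [-5.1 -1.4  9.7] open 0.027
```

Emit:
send_rows(moves=[0,0,0,0,0,0,0,0,0,0,0,0,0,0,-0.001,0,0,0,0,0,-0.012,0,0,0,0,0,-0.03,0,0,0], claw=0.65)

```text
clock: 12.95
tool_pos: [0.5046, -0.0358, 0.1449]
eef_rot: [0.733, 0.629, 0.168, 0.194]
contact_force: [-0.1, -0.5, 0.4]
opening: 0.176
```

Emit:
send_rows(moves=[0,0,-0.03,0,0,0,0,0,-0.06,0,0,0,0,0,-0.09,0,0,0,0,0,-0.12,0,0,0,0,0,-0.12,0,0,0])

```text
clock: 13.37
tool_pos: [0.4444, -0.0261, 0.2535]
eef_rot: [0.732, 0.63, 0.169, 0.197]
contact_force: [-0.9, 1.0, 0.2]
opening: 0.178
```

```bash
python3 shot.py e
```

```text
tcp seat mm [-19.5   0.8 182.3] q [ 0.53  0.61 -1.08  2.52  1.86  0.8  -2.23] F seat [-0.1  0.  -0.4] clock 13.4667
```

View pics/s_e.png

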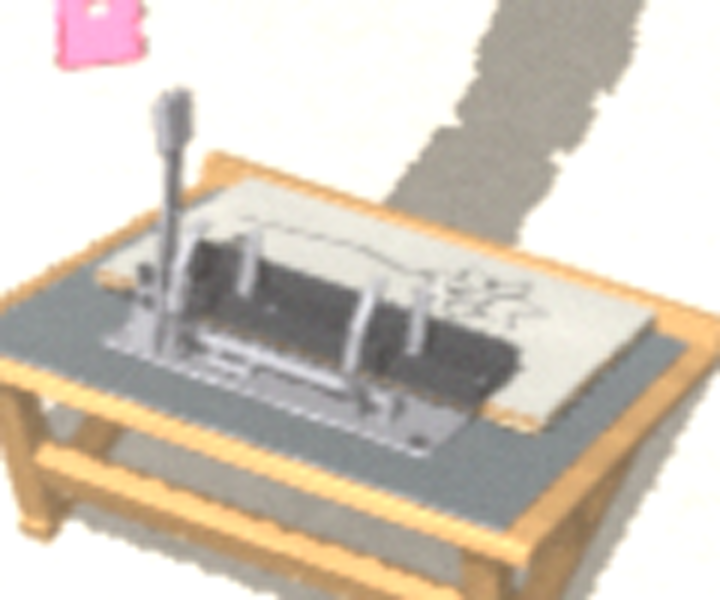

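View pics/t_e.png

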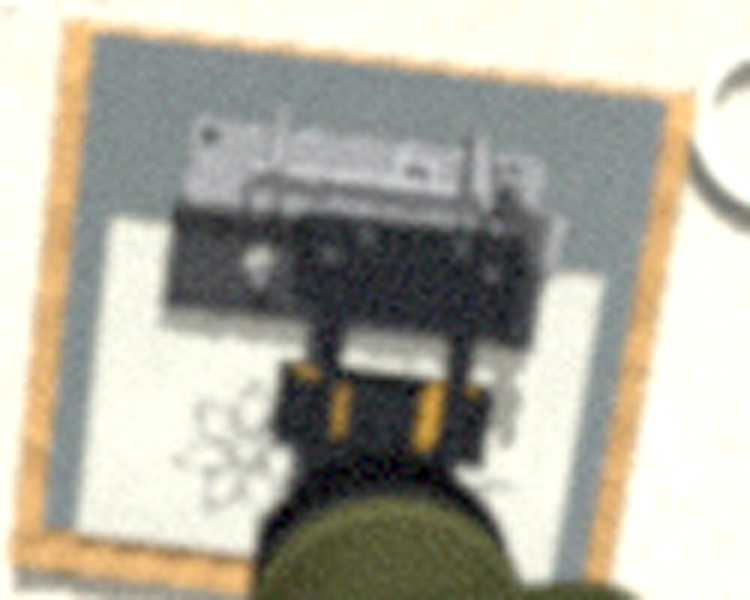

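```bash
python3 go.py 42 -64.5 182
```

```text
t 13.47 shift mm [-65.2  61.6   0.3] rot [-0.05  0.06 -0.08] rows 2.15 F [ 0.1  0.  -0.4] open 0.176
```

Emit:
send_rows(moves=[-0.025,0.023,0,0,0,0,-0.05,0.046,0,0,0,0,-0.065,0.0615,0,0,0,0,-0.065,0.0615,0.01,0,0,0,-0.065,0.0615,0.03,0,0,0], claw=0, grip_force=20)

```text
clock: 13.88
tool_pos: [0.5046, -0.104, 0.2557]
eef_rot: [0.734, 0.627, 0.168, 0.198]
contact_force: [-0.5, -0.2, -0.6]
opening: 0.497
```

```bash
python3 go.py 42 -64.5 95; python3 shot.py f
```

```text
t 13.88 shift mm [ 2.2 -1.4 56.9] rot [ 0.11  0.27 -0.29] rows 1.37 F [-0.5 -0.2 -0.6] open 0.497
tcp seat mm [ 40.5 -65.2 149.5] q [ 0.71  0.63 -0.97  2.34  1.84  0.61 -1.9 ] F seat [-1.3  0.1 -0.4] clock 13.9833
```

View pics/s_f.png

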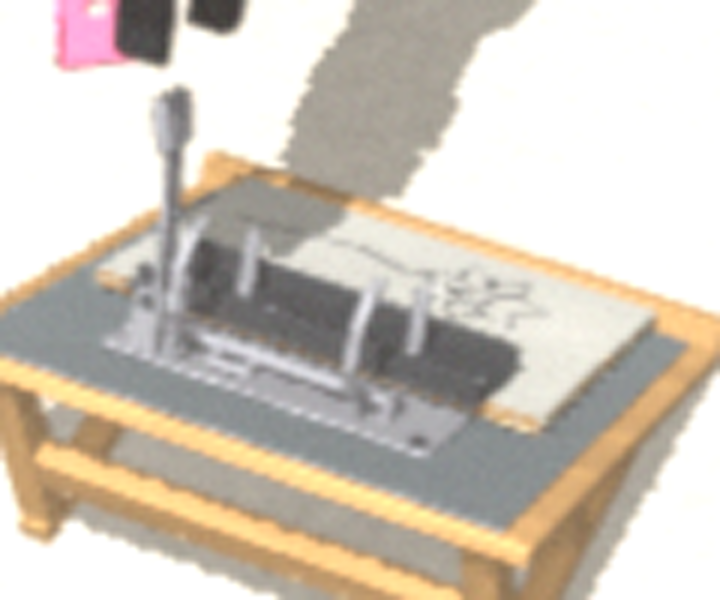

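Emit:
send_rows(moves=[0.001,0.001,0.018,0,0,0,0.001,0.001,0.036,0,0,0,0.001,0.001,0.048,0,0,0,0.001,0.001,0.055,0,0,0,0.001,0.001,0.055,0,0,0])

```text
clock: 14.4
tool_pos: [0.5312, -0.1054, 0.2033]
eef_rot: [0.735, 0.629, 0.167, 0.193]
contact_force: [0.0, 0.7, 0.1]
opening: 0.498
```

Emit:
send_rows(moves=[0,0,0,0,0,0,0,0,0,0,0,0,0,0,0,0,0,0,0,0,0,0,0,0,0,0,0,0,0,0], claw=1)

```text
clock: 14.82
tool_pos: [0.5309, -0.1047, 0.2039]
eef_rot: [0.734, 0.629, 0.167, 0.192]
contact_force: [-1.3, 1.9, 0.7]
opening: 0.269
```

```bash
python3 go.py 42 -64.5 95; python3 shot.py g
```

```text
t 14.82 shift mm [-1.3  2.  -1. ] rot [-0.49 -0.1  -0.2 ] rows 0.07 F [-1.3  1.9  0.7] open 0.269
tcp seat mm [ 40.  -63.1  93.8] q [ 0.67  0.77 -0.95  2.31  1.97  0.71 -1.96] F seat [-1.2  2.1  1.6] clock 14.9167
```

View pics/s_g.png

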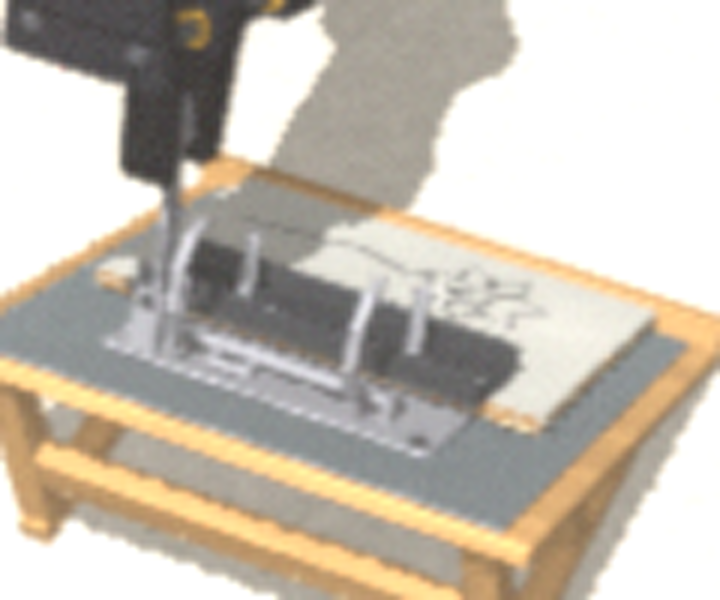

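Emit:
send_rows(moves=[-0.011,0.001,0.002,0,0,0,-0.025,0.001,0.007,0,0,0,-0.038,0.001,0.014,0,0,0,-0.049,0.001,0.024,0,0,0,-0.054,0.001,0.03,0,0,0])

```text
clock: 15.33
tool_pos: [0.5377, -0.1612, 0.1777]
eef_rot: [0.734, 0.629, 0.167, 0.192]
contact_force: [-8.3, 6.5, 11.9]
opening: 0.244
```

```bash
python3 go.py 42 -132 30.5
```

```text
t 15.33 shift mm [-13.9   2.3  33.1] rot [-0.52 -0.09 -0.21] rows 0.86 F [-8.3  6.5 11.9] open 0.244
```

Emit:
send_rows(moves=[-0.004,0.001,0.006,0,0,0,-0.008,0.001,0.012,0,0,0,-0.011,0.001,0.019,0,0,0,-0.013,0.001,0.027,0,0,0,-0.014,0.001,0.034,0,0,0])

```text
clock: 15.75
tool_pos: [0.5536, -0.179, 0.1478]
eef_rot: [0.735, 0.629, 0.166, 0.193]
contact_force: [0.5, -0.2, -0.6]
opening: 0.002
```

```bash
python3 go.py 42 -132 30.5; python3 shot.py h
```

```text
t 15.75 shift mm [ 1.3  1.  -1.8] rot [-0.49  0.04 -0.28] rows 0.08 F [ 0.5 -0.2 -0.6] open 0.002
tcp seat mm [  40.5 -132.8   28.4] q [ 0.78  0.91 -0.89  2.22  2.11  0.68 -1.87] F seat [-1.2 -0.1  0.1] clock 15.85
```

View pics/s_h.png

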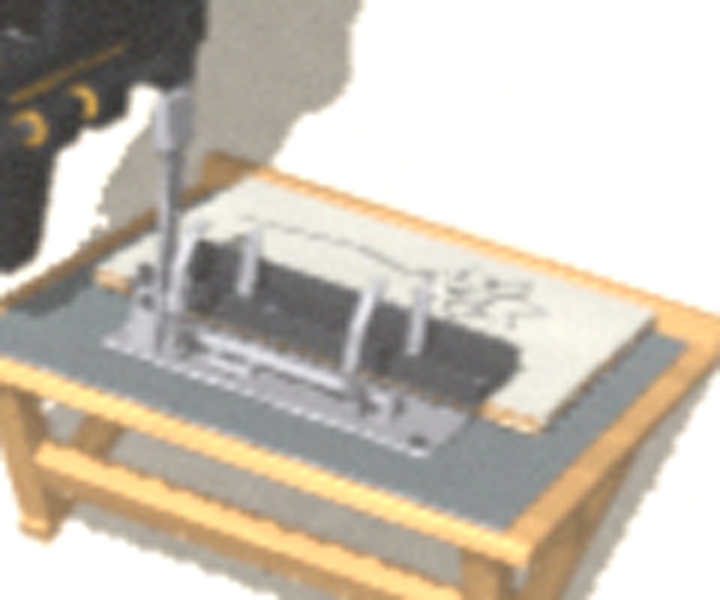

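Emit:
send_rows(moves=[0.001,0.001,-0.04,0,0,0,0.001,0.001,-0.08,0,0,0,0.001,0.001,-0.12,-0.4,0,-0.3,0.03,0.001,-0.13,-0.4,0,-0.3,0.07,0.001,-0.13,-0.4,0,-0.3])

```text
clock: 16.27
tool_pos: [0.5006, -0.1035, 0.2639]
eef_rot: [0.735, 0.627, 0.167, 0.199]
contact_force: [1.8, -0.3, -0.6]
opening: 0.005
```

```bash
python3 go.py 42 -44 115
```

```text
t 16.27 shift mm [23.  -2.  45.8] rot [ 0.07  0.49 -0.29] rows 1.23 F [ 1.8 -0.3 -0.6] open 0.005
```

Emit:
send_rows(moves=[0.015,0,0,0,0.4,-0.3,0.023,0,0.005,0,0.4,-0.3,0.023,0,0.02,0,0.4,-0.3,0.023,0,0.035,0,0.4,-0.3,0.023,0,0.044,0,0.4,-0.3])

```text
clock: 16.68
tool_pos: [0.5263, -0.0853, 0.2241]
eef_rot: [0.733, 0.629, 0.168, 0.197]
contact_force: [-0.2, -0.4, -0.3]
opening: 0.005
```

```bash
python3 go.py 42 -44 115; python3 shot.py i
python3 - <<'E'
import numpy as np
for th in(1.35,1.2,1,.8,.6,.4,.3,.2,.1,0):
    y=-58-74*np.cos(th)+14*np.sin(th)+9; z=14.5+74*np.sin(th)+14*np.cos(th)+25; print(th,round(y,1),round(z,1))
E
```

```text
t 16.68 shift mm [ 0.7 -1.6  0.2] rot [-0.    0.16 -0.04] rows 0.04 F [-0.2 -0.4 -0.3] open 0.005
tcp seat mm [ 43.  -44.7 115.3] q [ 0.63  0.71 -0.95  2.32  1.92  0.69 -1.98] F seat [-1.  -0.3 -0.1] clock 16.7833
1.35 -51.5 114.8
1.2 -62.8 113.5
1 -77.2 109.3
0.8 -90.5 102.3
0.6 -102.2 92.8
0.4 -111.7 81.2
0.3 -115.6 74.7
0.2 -118.7 67.9
0.1 -121.2 60.8
0 -123.0 53.5
```

View pics/s_i.png

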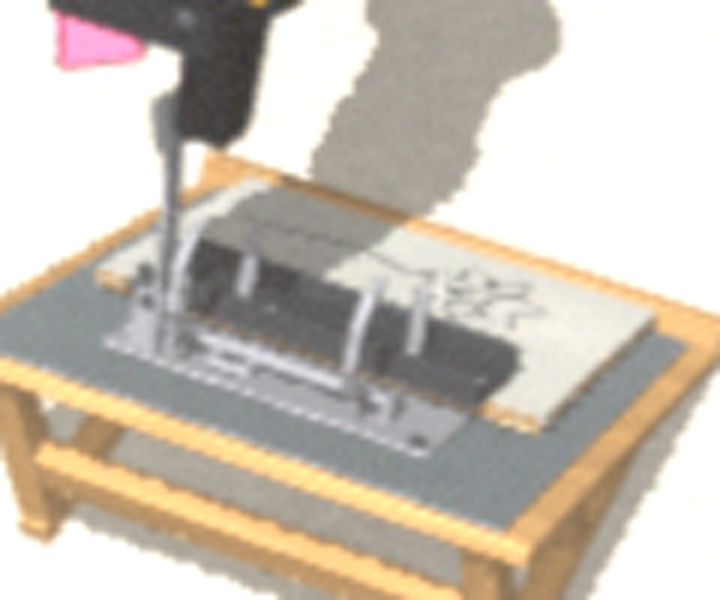

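Emit:
send_rows(moves=[-0.018,-0.001,0.002,0,0,0,-0.032,-0.001,0.006,0,0,0,-0.046,-0.001,0.013,0,0,0,-0.057,-0.001,0.023,0,0,0,-0.062,-0.001,0.028,0,0,0])

```text
clock: 17.2
tool_pos: [0.5298, -0.1493, 0.1995]
eef_rot: [0.733, 0.629, 0.168, 0.197]
contact_force: [-0.1, 2.6, 3.3]
opening: 0.006
```

```bash
python3 go.py 42 -123 51.5; python3 shot.py j
```

```text
t 17.2 shift mm [-15.4  -0.6  35.9] rot [-0.01  0.1  -0.1 ] rows 0.94 F [-0.1  2.6  3.3] open 0.006
tcp seat mm [  42.1 -107.3   87.3] q [ 0.75  0.78 -0.91  2.29  2.03  0.64 -1.91] F seat [1.  3.2 2.7] clock 17.3
```

View pics/s_j.png

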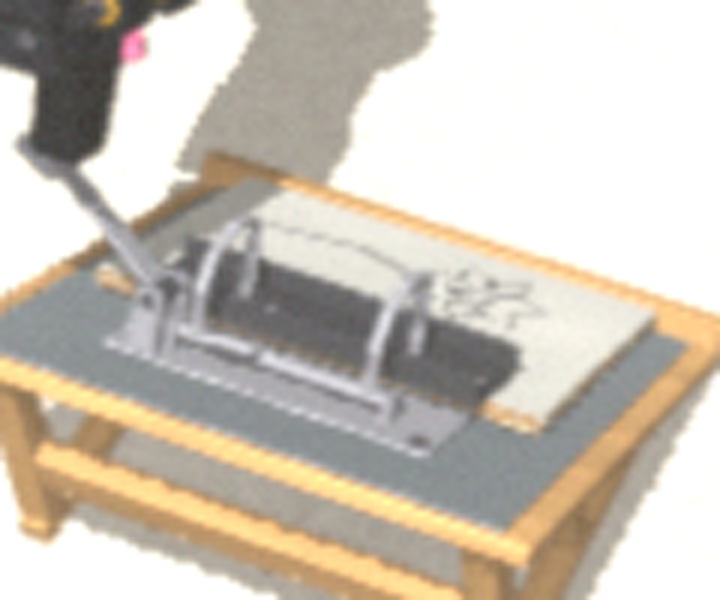

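Works. Finish pressing down: θ 0.5 → 0, pressing slightly beyond.

Emit:
send_rows(moves=[-0.006,0,0.009,0,0,0,-0.011,0,0.018,0,0,0,-0.014,0,0.026,0,0,0,-0.015,0,0.034,0,0,0,-0.015,0,0.037,0,0,0])

```text
clock: 17.72
tool_pos: [0.5434, -0.1673, 0.1688]
eef_rot: [0.733, 0.629, 0.166, 0.198]
contact_force: [-37.7, -2.4, 64.0]
opening: 0.005
```

```bash
python3 go.py 42 -123 51.5; python3 shot.py k
```

```text
t 17.72 shift mm [0.3 0.8 1.2] rot [-0.01  0.37  0.01] rows 0.05 F [-37.7  -2.4  64. ] open 0.005
tcp seat mm [  41.2 -123.3   53.3] q [ 0.77  0.86 -0.89  2.26  2.1   0.68 -1.91] F seat [-0.3 -5.4 43.3] clock 17.8167
```

View pics/s_k.png

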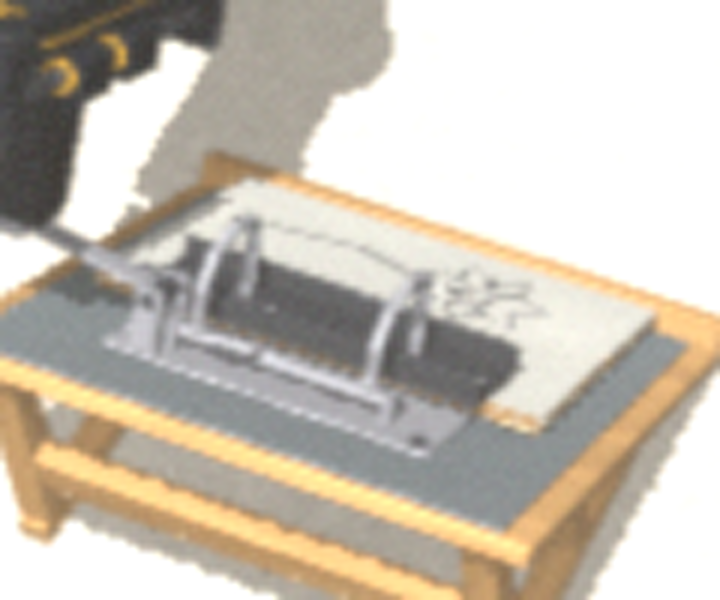

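Emit:
send_rows(moves=[0,0,-0.02,0,0,0,0,0,-0.06,0,0,0,0,0,-0.1,0,0,0,0,0,-0.12,0,0,0,-0.03,-0.03,-0.12,0,0,0])

```text
clock: 18.23
tool_pos: [0.4602, -0.1773, 0.2658]
eef_rot: [0.728, 0.632, 0.171, 0.203]
contact_force: [2.1, -2.3, -1.0]
opening: 0.006
```

Emit:
send_rows(moves=[-0.03,-0.03,0,0,0,0,-0.06,-0.06,0,0,0,0,-0.09,-0.08,0,0,0,0,-0.11,-0.1,0,0,0,0,-0.11,-0.1,0,0,0,0])

```text
clock: 18.65
tool_pos: [0.3538, -0.2776, 0.2121]
eef_rot: [0.733, 0.628, 0.169, 0.2]
contact_force: [0.8, -0.8, -0.1]
opening: 0.002
```

```bash
python3 shot.py l
python3 - <<'E'
import pickle,cv2
t=pickle.load(open("top_l.pkl","rb"));cv2.imwrite("pics/full_l.png",cv2.resize(t["image"][:,:,::-1],(800,500)))
E
```

```text
tcp seat mm [ -80.3 -257.1  175.8] q [ 1.32  0.72 -0.97  2.49  2.34  0.47 -1.82] F seat [ 0.1 -0.1 -0.1] clock 18.75
```

View pics/s_l.png

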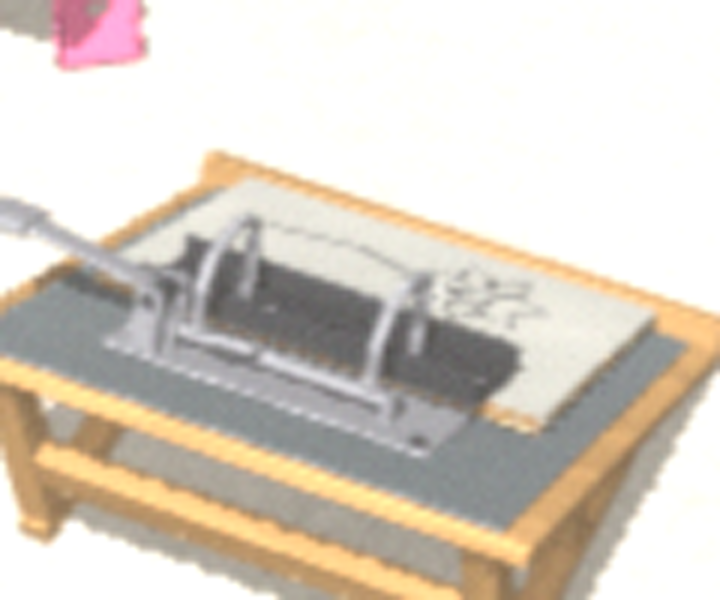

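View pics/t_l.png

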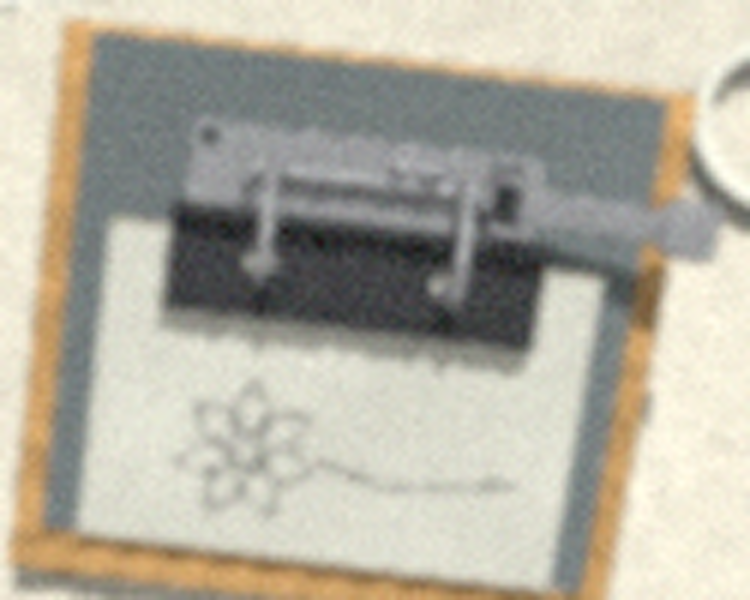

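View pics/full_l.png

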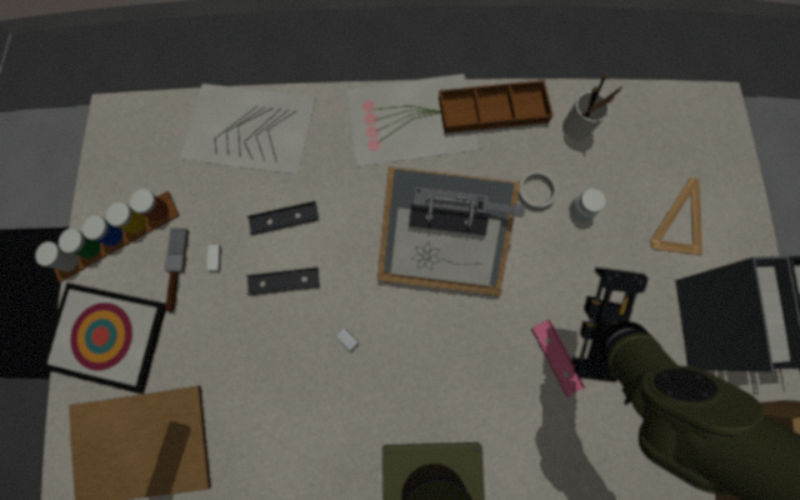

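Run:
```python
from h import *
a=pickle.load(open("top0.pkl","rb"));b=pickle.load(open("top_l.pkl","rb"));R_,p=seatT()
Pa,Pb=cloud(a),cloud(b)
def seat(P): return R_.inv().apply((P.reshape(-1,3)-p))*1e3
S=seat(np.nan_to_num(Pb)); 
for nm,xr,yr in(("left end",(-14,14),(52,74)),("mid",(-14,14),(-28,28)),("right end",(-14,14),(-74,-52)),("edge down",(-23,-18),(-70,70)),("pack",(-100,-60),(-80,80))):
    m=(S[:,0]>xr[0])&(S[:,0]<xr[1])&(S[:,1]>yr[0])&(S[:,1]<yr[1])&(abs(S[:,2])<40); print(nm,m.sum(),np.percentile(S[m,2],[10,50,90]).round(1))
for P in(Pa,Pb):
    T=seat(np.nan_to_num(P)); m=(abs(T[:,0]-42)<10)&(abs(T[:,1]+132)<9)&(T[:,2]>5)&(T[:,2]<60); print("thumb z",m.sum(),np.median(T[m,2]))
```

```text
left end 92 [2.3 4.1 6.6]
mid 235 [2.2 4.3 6.3]
right end 94 [2.1 4.1 5.9]
edge down 118 [ 5.4 12.7 15.4]
pack 891 [-1.7  0.5  2.5]
thumb z 60 28.709977515169044
thumb z 60 28.21242323574056
```

Floor 4 mm above the pack at both ends and the middle: flat. The lever reads the same as when it was shut at the start. Handing in.

```bash
python3 -c "
from plant import r;print(r.finish_job(), r.get_state()['clock'])"
```

```text
the job is handed in; nothing more can be done
the job is handed in; nothing more can be done
```

The job is handed in at about 18.8 s of the 72 s allowed. The fitting bar lies flat on the drawings over both posts and the lever is shut.

**What I did**
- I lifted the lever with the gripper until the arches sprang open.
- I chose the bar by looking. In the top picture the three hole spacings came out at 66, 94 and 81 mm against posts 80 mm apart, so I took the 81 mm bar on the robot's right. I did not try the other two on the posts.
- I set that bar over the posts with its edges up. Contact force on seating was about 11 N.
- I pressed the lever down with the closed fingertips until it stayed shut.

**Last checks, with the arm clear**
- **Bar:** its floor reads 4 mm above the drawings at both ends and the middle.
- **Arches and lever:** the arches are on the post tips. The thumb piece is at 28.2 mm, against 28.7 mm when it was shut at the start.
- **Everything else:** in the last top picture, the two other bars, eraser, tape roll, paint jar and pink look-alike look unmoved.

**What went less well**
- My first try at closing used a 20 N grip on the thumb piece. It slipped and the lever sprang back open, so I switched to pushing.
- The final push against the stop briefly read about 74 N at the wrist, through the fingertips. That is under the 120 N wrist limit. It is above the 40 N limit for the arm or gripper body, which I took not to cover the fingertips.

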